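Load a filter cartridge into the test stand and start the test

TASK

Swing the test stand's wire bail well up and back, then take the longer of the two filter cartridges from the rack and lower its axle gently, without dropping it, into the stand's two open slots until both ends rest on the slot bottoms. Swing the bail fully down over the axle again, then throw the lever on the test box fully over to its far side. Leave the shorter cartridge and the bottle where they are.

Things in the scene. Friction and masses are not known exactly. Their poses are not given: they have to be found in the camera images.
- long_filter_center (a point): CARTRIDGE TO LOAD: its centre, on the axle. Pleated cream paper cylinder, black rubber end caps, 120 mm long, 56 mm diameter (54 between the caps), fixed on a steel axle 12 mm thick, 216 mm long, sticking out 48 mm each end. Own y axis along the axle. 0.3 to 0.6 kg. Starts level in one rack berth, axle 60 mm above the table, in notches: lift it straight up 40 mm to clear.
- long_filter: The same longer cartridge as a body; same origin and axes as long_filter_center.
- short_filter_center (a point): Centre of the shorter, fatter cartridge, to be left alone: body 70 mm long, 68 mm in diameter, same axle. It lies in the other berth, parallel to the long one, 130 mm away, axle 60 mm above the table.
- rack: Low plywood rack fixed to the table, 250 mm (x) by 200 mm (y); origin under its centre. Two berths at x = -65 and +65 mm; axles lie along its y in notches in the end boards at y = -85 and +85 mm (12 mm thick, 82 mm high). Which berth holds which cartridge varies.
- stand_seat (a point): Test stand: the point midway between its two slots, 75 mm above the table, where the centre of a seated cartridge lies. y runs along the seated axle, z up, x from the bail's closed cross bar towards its hinge (roughly away from the robot). The stand is fixed to the table.
- stand: Test stand, origin on the table under stand_seat, same axes. Grey base plate 150 (x) by 230 (y) by 12 mm. Slots in two upright aluminium plates at y = -80 and +80 mm (10 mm thick, 150 mm gap between): 15 mm wide, open upward, flat bottom 69 mm above the table, straight to 95 mm, then a 45 degree flared mouth, about 43 mm wide at its top 113 mm above the table.
- bail (a joint): Angle of the stand's wire bail (U of 10 mm round wire), rad: 0 down, 2.2 fully up and back. Stiff hinge (0.16 N m), stays where left. Axis along the stand's y, through x = +55, z = +14 mm from stand_seat; opening lifts the bar and carries it over to +x. Side wires at y = -94 and +94 mm; down, they pass 3 mm over a seated axle and block empty slots. Starts at 0 to 0.25.
- bail_bar (a point): Middle of the bail's round cross bar (10 mm thick, 188 mm long, along the stand's y), the handle to take it by; the bar can turn between the fingers. With the bail down it is at x = -85, z = +32 mm from stand_seat (107 mm above the table), 141 mm from the hinge axis.
- start (a joint): Angle of the start lever on the test box, rad: 0 leaning towards the robot (off), 1.0 leaning away from it (on). Starts at 0 to 0.15. It stays where it is left; about 0.8 N at the tip moves it.
- start_tip (a point): Centre of the 26 mm black ball at the end of the steel start lever. It turns about an axis along the test box's y, 72 mm above the table over the box's origin, 80 mm from the ball's centre; at 0 the ball is at x = -38 mm, 142 mm above the table, at 1.0 at x = +38 mm, same height.
- test_box: White test box, 130 (x) by 90 (y) mm, 50 mm high, with a lever housing up to 85 mm; fixed; origin under its centre on the table. Its x axis is the direction in which the lever is thrown (away from the robot).
- bottle: White plastic bottle, 60 mm in diameter, 150 mm tall, origin at the centre of its underside. To be left alone.
Mind the look-alikes: they are no part of the job. Several things have the shape of the test_box; the one meant has the colours described above. Leave any purple look-alike of the long_filter alone.

How it is judged (in metres and radians):
On the way, in this order (a step that is already met when the one before it is completed fails the run):
1. the bail is swung up and back (over 1.4 rad) (value of joint bail above 1.4 rad), for 0.2 s.
2. the longer cartridge is lifted clear of the rack (axle over 100 mm above the table) (height (world z) of long_filter_center above 0.1 m), for 0.2 s.
3. the longer cartridge's axle lies on the bottom of both slots (z of long_filter_center in the frame of stand_seat between -0.004 and 0.0025 m and horizontal distance between long_filter_center and stand_seat below 0.022 m and angle between the y axis of long_filter_center and the y axis of stand_seat, either way round below 0.035 rad), for 0.3 s.
4. the bail is swung fully down over the axle (value of joint bail below 0.12 rad), for 0.2 s.
5. the lever is thrown over (value of joint start above 0.85 rad), for 0.2 s.
At the end, for the whole second after the job is handed in: The longer cartridge rests in the stand with its axle on both slot bottoms (height within 2.5 mm of seated, level and in line within 0.035 rad, centre within 22 mm), still and released; the bail is down (under 0.12 rad) and the lever is over (over 0.85 rad) (all of step 3 and linear speed of long_filter below 0.02 m/s and value of joint bail below 0.12 rad and value of joint start above 0.85 rad); the robot touches nothing.
It fails at once if the longer cartridge is dropped or slammed into the slots (faster than 0.5 m/s at the stand) (horizontal distance between long_filter_center and stand_seat below 0.03 m and height (world z) of long_filter_center below 0.11 m and linear speed of long_filter above 0.5 m/s).
It fails at once if the shorter cartridge is moved more than 25 mm (distance of short_filter_center from where it was at the start of the episode above 0.025 m).
It fails at once if the bottle is moved more than 40 mm (distance of bottle from where it was at the start of the episode above 0.04 m).
It also fails if it takes over 72 s, if anything falls off the work surface, if the arm or the gripper's body presses on something with over 40 N, if the wrist force passes 120 N, or if a joint passes its speed limit or range.

ROBOT

A 6-joint arm with a two-finger parallel gripper is mounted at the origin on the work surface. World frame = base frame: x ahead of the robot, y to its left, z up, the work surface at z = 0. Lengths are in m, angles in degrees, forces in N, time in s.
With the tool pointing down it reaches from about 0.4 to 0.825 m from the base axis. Payload 7 kg.
Tool frame: the origin (TCP) lies at the very end of the fingers, on their centre line; the grasp point (between the pads) lies ctrl.grip_point_offset behind it (ctrl.grip_point_offset is the distance from the TCP to the grasp point, in m); z points along the fingers, y is the direction in which the jaws open and shut (so a half turn about z gives the same grasp; the last joint's range is limited). The gripper opens to 85 mm and grips with 20 to 120 N. Pads are 22 mm wide; open, the fingers measure 114 mm over their backs; the gripper's body (76 mm by 85 mm) begins 54 mm behind the grasp point. The pads swing forward as they close: fully open they stand 13 mm farther back than shut.
Start: joints at [92.08, 20.546, 0.682, 0, -70.136, -16.507], TCP at [0.168, 0.654, 0.231] pointing down, gripper open.
Joint ranges: [-176.03, 176.03], [-82.01, 121.73], [-58.28, 71.71], [-173.87, 95.51], [-174.79, -0.11], [-173.66, 173.66]. Speed limits (degrees/s): [136.94, 136.94, 172.46, 180, 180, 180].

INTERFACE

Orientations are given as a 3x3 rotation matrix whose columns are the frame's x, y, z axes.
In Python, from rig import ctrl, cams gives the robot as it stands. The module is installed in compiled form; this text tells all that it offers.
- The arm moves only by the tool arm_command, never from a script. Its argument "targets" is one flat list of numbers, 5 for each row, row after row: the closure in counts, from 0 (fully open) to 255 (shut), then the shift along the tool's x, y, z in cm, then the turn about the tool's z in degrees. A call has 1 to 10 rows; each row shifts and turns the pose as measured when the row begins, along the tool's axes as they then stand; what a row does not reach is not made up. A row lasts 1/12 s, in which the tool goes at most 41.7 mm and 7.16 degrees, less where a joint would pass 70% of its speed; a pose out of reach is approached as far as the arm can. A call is refused whole if a number of a shift passes 4.17 or a number of a turn 7.16, either way. A call with a gripper value outside its range is refused whole. The fingers move at their own pace and stop on an object; "grip_force" is the grip in N (left out, the last holds). Time passes only in rows, so rows that do not move let the fingers close. It gives the time, the measured TCP pose, the force and the opening at its end, in the units of the state.
- ctrl.sense(): the state, without advancing time (a new reading comes with each control period).
- cams.read_camera(name): name is "side" or "top" or "wrist"; returns a dict with "pixels" (420x560x3 uint8, red, green, blue), "K" (3x3 intrinsics, pixels), "k1" (the pictures are not rectified: a ray, as slopes to the right and down, at radius r is drawn at 1 + k1 r^2 times it, then the intrinsics apply), "origin" and "orientation" of the camera in the world. Camera axes: x right, y down, z forward; pixel columns grow to the right and rows downward; lengths in m; the calibration is good to about 2 mm. A picture is of the moment at which its call begins. There is no depth.
- ctrl.finish_job(): hands the job in, once; it reports no verdict.
The state is a dict: "time": time; "joint_pos": joint angles; "dq": joint speeds; "joint_torque": joint torques, N m; "tool_pos": TCP position; "tcp_rot": TCP orientation; "ft_force": force on the tool from outside, world axes, zero at the start; "torque": the same for the moment, N m; "width": finger opening in m.
Only numpy, scipy, OpenCV 4.12 (cv2) and the standard library are available. Lean on these libraries where they do the work, as an engineer would, in place of code of your own. Each camera call takes 0.05 s, during which the arm holds its last target.

## Working session

There is one attempt and no reset: what is moved stays moved. The work goes in short steps, Python scripts to look and compute and a tool call to move; the robot and the scene stay as the last step left them, time stands still between calls to the robot, and variables do not carry over. Pictures are saved under pics/ and viewed, and the job is handed in when it is done.

Besides the shell and the picture viewer there is one more tool, called by a JSON object that holds its "name" and its "arguments", one argument or row to a line. arm_command: Moves the arm, as the interface text tells. Its arguments: {"type":"object","properties":{"targets":{"type":"array","items":{"type":"number"}},"grip_force":{"type":"number"}},"required":["targets"]}

```bash
mkdir -p pics
python3 - <<'E'
from rig import ctrl,cams
import cv2
s=ctrl.sense();print(s,ctrl.grip_point_offset)
for n in ("side","top","wrist"):
    c=cams.read_camera(n);print(n,c["K"],c["k1"],c["origin"],c["orientation"])
    cv2.imwrite(f"pics/a_{n}.png",c["pixels"][:,:,::-1])
E
```

```text
{'time': 0.0, 'joint_pos': array([ 9.20787582e+01,  2.05887584e+01,  6.35326540e-01, -1.98793620e-02,
       -7.01345885e+01, -1.65097289e+01]), 'dq': array([ 0.09793451,  0.00639227, -0.00988406,  0.00098111,  0.10845448,
       -0.00554322]), 'joint_torque': array([ 2.77009622e-04, -5.83328784e+01,  2.93433291e+01,  6.93715721e+00,
       -5.87425078e-03,  5.45438553e-06]), 'tool_pos': array([0.168093  , 0.65325867, 0.23040643]), 'tcp_rot': array([[ 9.68419158e-01, -2.49327620e-01, -2.70375374e-04],
       [-2.49327736e-01, -9.68417930e-01, -1.54704936e-03],
       [ 1.23885775e-04,  1.56560431e-03, -9.99998767e-01]]), 'ft_force': array([-0.07423714,  0.01988041,  1.10395254]), 'torque': array([-0.00171313,  0.01353101, -0.00472272]), 'width': 0.08555407012552138} 0.0187
side [[457.15073602   0.         274.54394791]
 [  0.         457.15073602 209.16860179]
 [  0.           0.           1.        ]] -0.024602535809193506 [0.42529327 0.88332293 1.04142055] [[-0.99679446 -0.04495015  0.06618369]
 [-0.07858821  0.70511533 -0.70472425]
 [-0.01498967 -0.70766649 -0.70638761]]
top [[459.21484437   0.         288.14909011]
 [  0.         459.21484437 210.25773729]
 [  0.           0.           1.        ]] -0.01918818535369924 [ 0.30641032 -0.0128072   1.10200625] [[-0.02587271 -0.97564091  0.21784265]
 [-0.99964798  0.02396975 -0.01137398]
 [ 0.00587528 -0.21806024 -0.97591763]]
wrist [[324.845715     0.         278.03359902]
 [  0.         324.845715   208.93518752]
 [  0.           0.           1.        ]] -0.05708361016034245 [0.2408902  0.63462902 0.37309311] [[-2.50009707e-01 -9.25819899e-01 -2.83465448e-01]
 [-9.68243109e-01  2.39253521e-01  7.25467810e-02]
 [ 6.54852849e-04  2.92600866e-01 -9.56234440e-01]]
```

View pics/a_side.png

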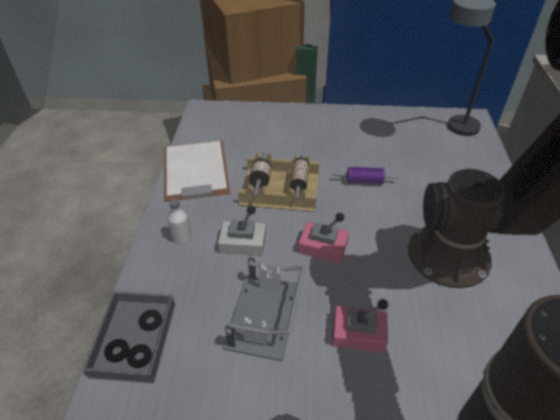

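View pics/a_top.png

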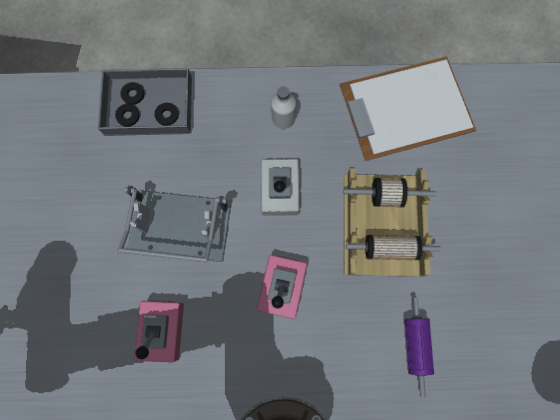

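View pics/a_wrist.png

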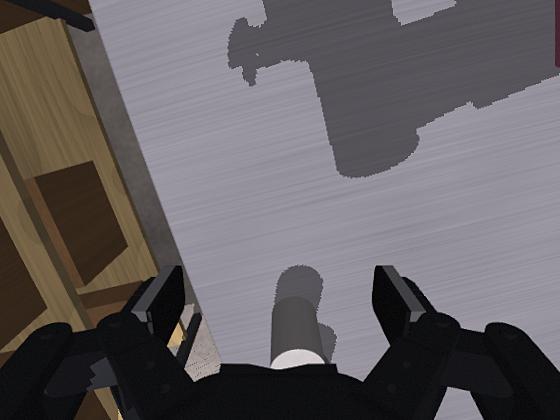

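The long cream cartridge is at top (393,247), in the berth nearer the robot. The look-alikes are the short fat one at (390,192) and the purple one at (419,347). The white test box is at top (280,187), with pink look-alikes at (283,287) and (158,330). The stand is at (175,225) and the bottle at (284,108). Next I'll crop closer.

```bash
cat > h.py <<'E'
import cv2,numpy as np,json,pickle
def save(tag):
    from rig import ctrl,cams
    for n in ("side","top","wrist"):
        c=cams.read_camera(n); pickle.dump(c,open(f"pics/{tag}_{n}.pkl","wb")); cv2.imwrite(f"pics/{tag}_{n}.png",c["pixels"][:,:,::-1])
def load(tag,n): return pickle.load(open(f"pics/{tag}_{n}.pkl","rb"))
def crop(tag,n,x0,y0,x1,y1,k,out):
    c=load(tag,n)["pixels"][y0:y1,x0:x1,::-1]
    im=cv2.resize(c,None,fx=k,fy=k,interpolation=cv2.INTER_CUBIC)
    st=20
    for x in range((x0//st+1)*st,x1,st):
        cv2.line(im,((x-x0)*k,0),((x-x0)*k,6),(0,255,255),1); cv2.putText(im,str(x),((x-x0)*k-10,18),0,.38,(0,255,255),1)
    for y in range((y0//st+1)*st,y1,st):
        cv2.line(im,(0,(y-y0)*k),(6,(y-y0)*k),(0,255,255),1); cv2.putText(im,str(y),(8,(y-y0)*k+4),0,.38,(0,255,255),1)
    cv2.imwrite(f"pics/{out}.png",im)
def ray(c,p):
    K=c["K"];u=np.array([(p[0]-K[0,2])/K[0,0],(p[1]-K[1,2])/K[1,1]])
    v=u.copy()
    for _ in range(20): v=u/(1+c["k1"]*(v@v))
    d=np.array(c["orientation"])@np.array([v[0],v[1],1]);return np.array(c["origin"]),d/np.linalg.norm(d)
def tri(*cp):
    A=np.zeros((3,3));b=np.zeros(3);R=[ray(c,p) for c,p in cp]
    for o,d in R:
        P=np.eye(3)-np.outer(d,d);A+=P;b+=P@o
    X=np.linalg.solve(A,b)
    return X,[np.linalg.norm((np.eye(3)-np.outer(d,d))@(X-o)) for o,d in R]
def onz(c,p,z):
    o,d=ray(c,p);return o+d*(z-o[2])/d[2]
def proj(c,X):
    v=np.array(c["orientation"]).T@(np.array(X)-c["origin"]);s=v[:2]/v[2];s=s*(1+c["k1"]*(s@s));return c["K"][:2,:2]@s+c["K"][:2,2]
E
python3 - <<'E'
from h import *
save("b")
crop("b","top",110,170,240,270,6,"b1")
crop("b","side",210,240,320,360,5,"b2")
crop("b","top",330,160,450,285,5,"b3")
crop("b","side",230,140,330,220,7,"b4")
crop("b","top",250,80,310,225,4,"b5")
crop("b","side",160,190,280,265,6,"b6")
E
```

```text
(no output)
```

View pics/b1.png

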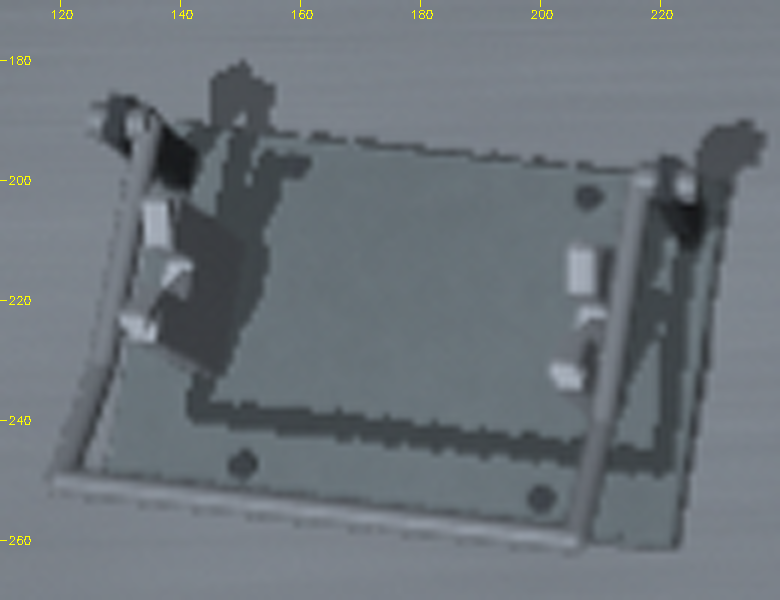

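View pics/b2.png

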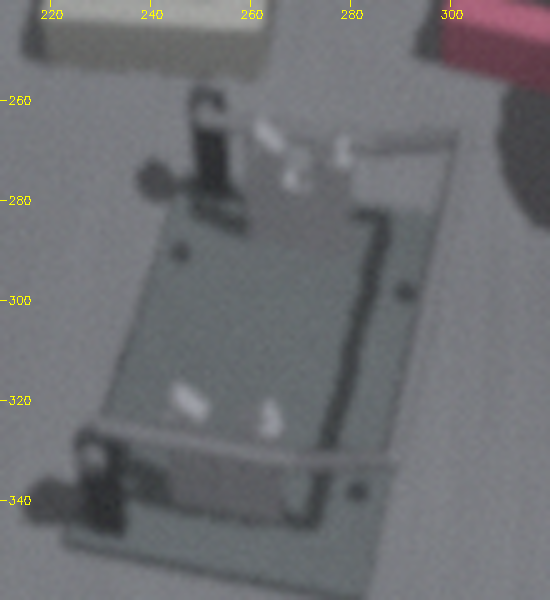

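View pics/b3.png

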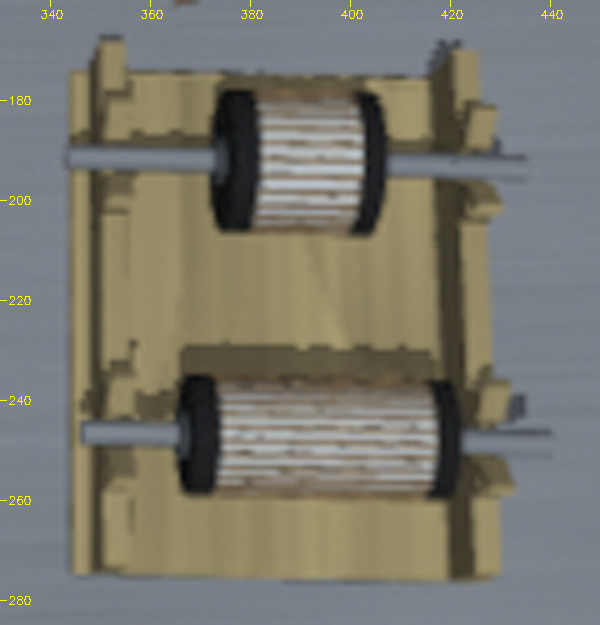

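View pics/b4.png

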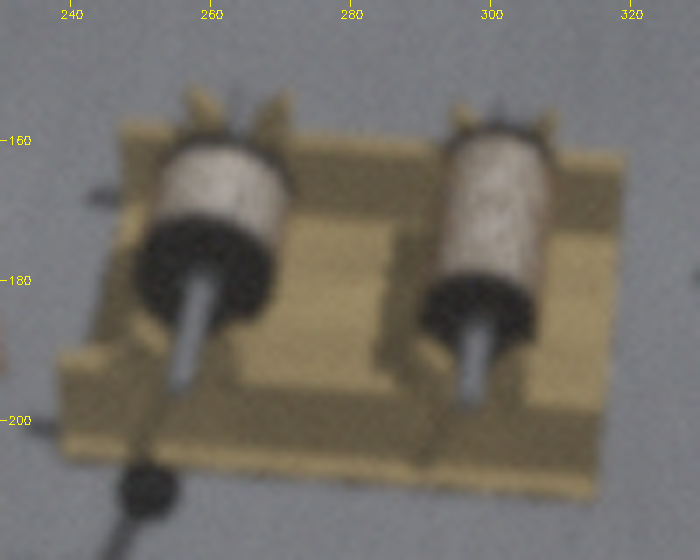

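View pics/b5.png

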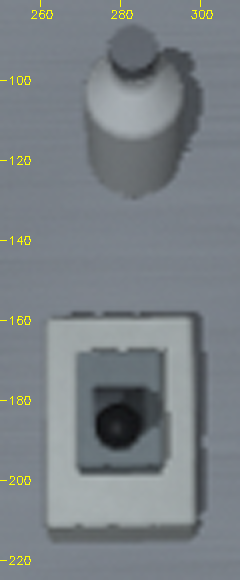

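View pics/b6.png

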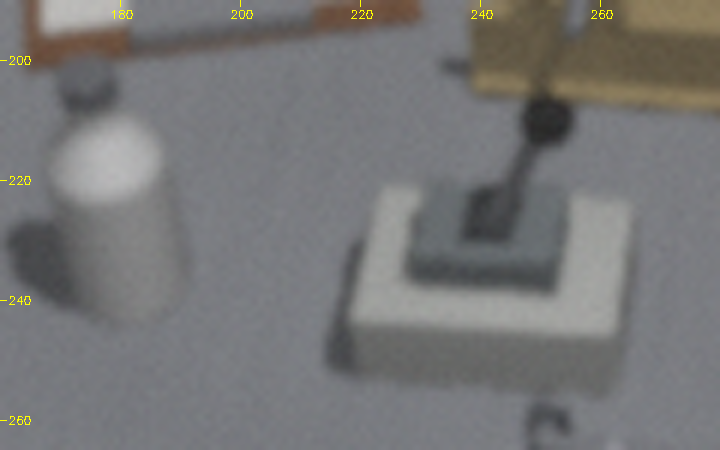

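```bash
cat > fit.py <<'E'
from h import *
from scipy.optimize import least_squares
T=load("b","top");S=load("b","side")
print("bar -y end",tri((T,(206,261)),(S,(300.5,267))),"bar +y end",tri((T,(120,250)),(S,(288.5,332))))
def fw(p,v): 
    c,s=np.cos(p[2]),np.sin(p[2]);return np.array([p[0]+c*v[0]-s*v[1],p[1]+s*v[0]+c*v[1],v[2]])
def bar(th,y): 
    a=np.array([-.140,.018]);c,s=np.cos(th),np.sin(th)
    return np.array([.055+c*a[0]+s*a[1],y,.089-s*a[0]+c*a[1]])
obs=[(T,(222.5,261),(-.075,-.115,.012)),(S,(296,282),(-.075,-.115,.012)),(S,(283,359.5),(-.075,.115,.012)),(S,(223,348.5),(.075,.115,.012))]
def f(p):
    r=[]
    for c,px,v in obs: r+=list(proj(c,fw(p,v))-px)
    for c,px,y in [(T,(206,261),-.094),(T,(120,250),.094),(S,(300.5,267),-.094),(S,(288.5,332),.094)]: r+=list(proj(c,fw(p,bar(p[3],y)))-px)
    return np.array(r)
s=least_squares(f,[.5,.2,0.1,.1]);print(s.x,np.round(s.fun,1))
p=s.x
print("hinges",[ (np.round(proj(T,fw(p,(.055,y,.089)))),np.round(proj(S,fw(p,(.055,y,.089))))) for y in(.094,-.094)])
print("flare tops",[ (np.round(proj(T,fw(p,(x,y,.113)))),np.round(proj(S,fw(p,(x,y,.113))))) for y in(.08,-.08) for x in (-.0215,.0215)])
print("bar mid",fw(p,bar(p[3],0)))
print("long axle ends",[tri((T,a),(S,b)) for a,b in [((347,246.5),(297,197))]])
a,b=onz(T,(347,246.5),.06),onz(T,(440,248),.06);print(a,b,np.linalg.norm(a-b),(a+b)/2)
a,b=onz(T,(343,191),.06),onz(T,(436,193),.06);print(a,b,np.linalg.norm(a-b),(a+b)/2)
print("body",onz(T,(369,247),.06),onz(T,(419,248),.06))
print("ball",tri((T,(279.5,186)),(S,(251,210))))
print("box top", [onz(T,q,.05) for q in [(262,159),(298,159),(262,212),(298,212)]])
print("bottle",onz(T,(284,122),0.0),tri((T,(283.5,93)),(S,(174,204))))
E
python3 fit.py
```

```text
bar -y end (array([0.42516504, 0.15617283, 0.10569229]), [np.float64(0.004725009636626997), np.float64(0.004725009636626853)]) bar +y end (array([0.44938413, 0.34438037, 0.10644086]), [np.float64(0.0005028728892172422), np.float64(0.0005028728892171799)])
[ 0.52187278  0.24019202 -0.12098071 -0.00816462] [-0.7 -1.4  2.6  0.2  0.  -0.5 -0.1 -0.4 -0.2 -2.6  0.4  0.1  1.5  0.6
  0.5 -0. ]
hinges [(array([134., 190.]), array([230., 326.])), (array([215., 198.]), array([249., 264.]))]
flare tops [(array([131., 222.]), array([263., 320.])), (array([134., 203.]), array([245., 317.])), (array([203., 229.]), array([277., 266.])), (array([205., 209.]), array([260., 264.]))]
bar mid [0.43735281 0.25046748 0.10585637]
long axle ends [(array([ 0.4514881 , -0.15790537,  0.05607746]), [np.float64(0.0001663905067866966), np.float64(0.00016639050678668587)])]
[ 0.45077789 -0.1573379   0.06      ] [ 0.44181888 -0.37070555  0.06      ] 0.213555652340475 [ 0.44629838 -0.26402173  0.06      ]
[ 0.58218662 -0.15498806  0.06      ] [ 0.57207212 -0.37399974  0.06      ] 0.21924511256987028 [ 0.57712937 -0.2644939   0.06      ]
body [ 0.44834094 -0.20767783  0.06      ] [ 0.44307896 -0.32233235  0.06      ]
ball (array([ 0.57487475, -0.00663094,  0.14196911]), [np.float64(0.00015029421963703315), np.float64(0.0001502942196369185)])
box top [array([0.6691794 , 0.03459291, 0.05      ]), array([ 0.66710483, -0.0520588 ,  0.05      ]), array([0.53855874, 0.03633646, 0.05      ]), array([ 0.53648349, -0.04806081,  0.05      ])]
bottle [ 0.78509576 -0.02100193  0.        ] (array([ 0.79688008, -0.02057175,  0.13769322]), [np.float64(0.00047290616901929513), np.float64(0.0004729061690193827)])
```

Two-view checks agree with the text: the bar is at z 0.106, the ball at 0.142 and the axle at about 0.06. Axle length measures 0.214 m and box size 130 x 86 mm. The stand is at (0.522, 0.240) with yaw −6.9°, and the bail is at about 0. Next is a move planner, then a hover over the bar.

```bash
cat > plan.py <<'E'
import sys,numpy as np
from rig import ctrl
def plan(t,psi,vmax=4.0,amax=7.0,grip=0):
    """target TCP world m, tool-x yaw deg"""
    s=ctrl.sense();p=np.array(s["tool_pos"]);R=np.array(s["tcp_rot"])
    y0=np.degrees(np.arctan2(R[1,0],R[0,0]));turn=(y0-psi+180)%360-180
    d=np.array(t)-p
    n=max(int(np.ceil(np.linalg.norm(d)*100/vmax)),int(np.ceil(abs(turn)/amax)),1)
    out=[]
    for i in range(n):
        c,sn=np.cos(np.radians(turn/n*i)),np.sin(np.radians(turn/n*i))
        Ri=R@np.array([[c,-sn,0],[sn,c,0],[0,0,1]])
        out.append([grip]+[round(float(v),2) for v in Ri.T@d*100/n]+[round(float(turn/n),1)])
    print("now",np.round(p,4),round(float(y0),2),"n",n,"J",np.round(s["joint_pos"],1),"F",np.round(s["ft_force"],1),"w",round(float(s["width"]),4),"t",round(s["time"],2),"z",np.round(R[:,2],4))
    for k in range(0,n,10): print(sum(out[k:k+10],[]))
if __name__=="__main__":
    a=[float(x) for x in sys.argv[1:]]
    plan(a[:3],a[3],*(a[4:6] if len(a)>4 else []),grip=int(a[6]) if len(a)>6 else 0)
E
python3 plan.py 0.437 0.250 0.21 -96.9
```

```text
now [0.1681 0.6536 0.231 ] -14.43 n 13 J [ 92.1  20.6   0.7  -0.  -70.1 -16.5] F [0.3 0.4 0.1] w 0.0856 t 0.3 z [-1.e-04 -6.e-04 -1.e+00]
[0, 2.78, 2.49, 0.16, 6.3, 0, 3.03, 2.17, 0.16, 6.3, 0, 3.26, 1.82, 0.16, 6.3, 0, 3.44, 1.45, 0.16, 6.3, 0, 3.58, 1.06, 0.16, 6.3, 0, 3.67, 0.66, 0.16, 6.3, 0, 3.72, 0.25, 0.16, 6.3, 0, 3.73, -0.16, 0.16, 6.3, 0, 3.69, -0.57, 0.16, 6.3, 0, 3.6, -0.98, 0.16, 6.3]
[0, 3.47, -1.37, 0.16, 6.3, 0, 3.3, -1.74, 0.16, 6.3, 0, 3.08, -2.1, 0.16, 6.3]
```

{"name": "arm_command", "arguments": {
  "targets": [0, 2.8, 2.5, 0.1, 6.3, 0, 3.0, 2.2, 0.1, 6.3, 0, 3.2, 1.8, 0.1, 6.3, 0, 3.4, 1.4, 0.1, 6.3, 0, 3.6, 1.1, 0.1, 6.3, 0, 3.7, 0.7, 0.1, 6.3, 0, 3.7, 0.2, 0.1, 6.3, 0, 3.7, -0.2, 0.1, 6.3, 0, 3.7, -0.6, 0.1, 6.3, 0, 3.6, -1.0, 0.1, 6.3]
}}

```text
time: 1.13
tool_pos: [0.3742, 0.333, 0.2187]
tcp_rot: [[0.18, -0.984, 0.001], [-0.984, -0.18, -0.001], [0.001, -0.001, -1.0]]
ft_force: [0.9, 0.8, 0.6]
width: 0.0856
```

```bash
python3 plan.py 0.437 0.250 0.21 -96.9
```

```text
now [0.3742 0.333  0.2187] -79.64 n 3 J [ 64.2   4.5 -21.9   0.1 -63.5 -53.9] F [0.9 0.8 0.6] w 0.0856 t 1.13 z [ 1.e-03 -6.e-04 -1.e+00]
[0, 3.1, -1.56, 0.29, 5.8, 0, 2.93, -1.86, 0.29, 5.8, 0, 2.73, -2.15, 0.29, 5.8]
```

{"name": "arm_command", "arguments": {
  "targets": [0, 3.1, -1.6, 0.3, 5.8, 0, 2.9, -1.9, 0.3, 5.8, 0, 2.7, -2.1, 0.3, 5.8, 0, 0, 0, 0, 0, 0, 0, 0, 0, 0]
}}

```text
time: 1.55
tool_pos: [0.4412, 0.2395, 0.2109]
tcp_rot: [[-0.151, -0.988, 0.003], [-0.988, 0.151, 0.002], [-0.002, -0.002, -1.0]]
ft_force: [-0.5, -0.8, -0.2]
width: 0.0853
```

```bash
python3 plan.py 0.437 0.250 0.21 -96.9; python3 -c "
from h import *
save('c')"
```

```text
now [0.4412 0.2395 0.2109] -98.7 n 1 J [ 51.    4.9 -22.6   0.1 -62.3 -59.7] F [-0.5 -0.8 -0.2] w 0.0853 t 1.55 z [ 0.0027  0.0015 -1.    ]
[0, -0.97, 0.57, 0.09, -1.8]
```

View pics/c_wrist.png

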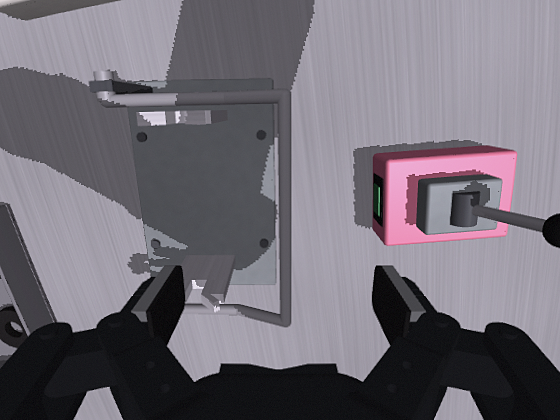

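View pics/c_top.png

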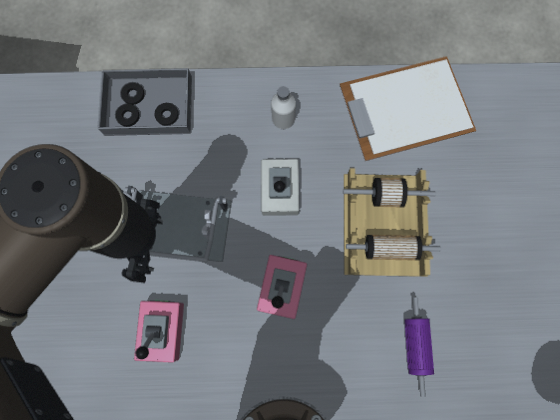

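The wrist view shows the bail bar running from (285,93) to (287,320), with the grey stand to its left and a pink look-alike box to the right. I'll triangulate this against the top view.

Run:
```python
from h import *
exec(open('fit.py').read().split('print("bar')[0].split("from scipy")[0])
T=load("b","top");S=load("b","side");W=load("c","wrist")
for a,b,c in [((206,261),(300.5,267),(285,94)),((120,250),(288.5,332),(287,320))]:
    print(tri((T,a),(S,b),(W,c)), onz(W,c,.107),tri((T,a),(W,c)))
    
crop("c","wrist",80,60,320,340,2,"c1")
```

```text
(array([0.42459348, 0.15636062, 0.10603537]), [np.float64(0.004174739119102245), np.float64(0.005281614325219644), np.float64(0.0011182080751412236)]) [0.42351568 0.15659638 0.107     ] (array([0.42225218, 0.15700848, 0.09931768]), [np.float64(0.001295407145833255), np.float64(0.0012954071458332241)])
(array([0.44919614, 0.34468467, 0.10732002]), [np.float64(0.0006801234795914576), np.float64(0.0006709980690328258), np.float64(0.000545683044057616)]) [0.44898731 0.3455133  0.107     ] (array([0.44853853, 0.34312217, 0.11020177]), [np.float64(0.00019733815220470901), np.float64(0.00019733815220473585)])
```

View pics/c1.png

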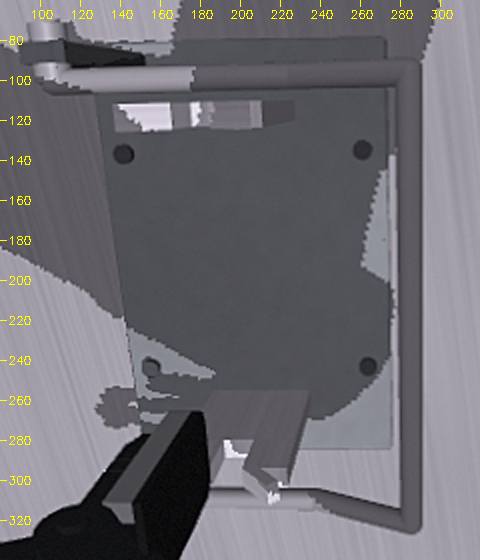

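```bash
python3 plan.py 0.4365 0.2507 0.089 -97.3 2.5
```

```text
now [0.4402 0.2412 0.2109] -98.47 n 5 J [ 51.2   4.9 -22.6   0.1 -62.3 -59.7] F [-0.3  0.6  0.4] w 0.0854 t 1.7 z [ 0.0026  0.0015 -1.    ]
[0, -0.17, 0.11, 2.44, -0.2, 0, -0.17, 0.11, 2.44, -0.2, 0, -0.17, 0.11, 2.44, -0.2, 0, -0.17, 0.11, 2.44, -0.2, 0, -0.17, 0.1, 2.44, -0.2]
```

{"name": "arm_command", "arguments": {
  "targets": [0, -0.5, 0.3, 1.5, -0.5, 0, -0.4, 0.2, 2.5, -0.5, 0, 0, 0, 2.5, -0.2, 0, 0, 0, 2.5, 0, 0, 0, 0, 2.2, 0, 0, 0, 0, 0.8, 0, 0, 0, 0, 0, 0]
}}

```text
time: 2.28
tool_pos: [0.435, 0.2618, 0.0899]
tcp_rot: [[-0.106, -0.994, 0.009], [-0.994, 0.106, 0.008], [-0.009, -0.008, -1.0]]
ft_force: [-0.2, 0.4, -0.3]
width: 0.0855
```

```bash
python3 plan.py 0.4365 0.2507 0.089 -97.3 2.5
```

```text
now [0.435  0.2618 0.0899] -96.1 n 1 J [ 53.3  12.7 -31.4   0.2 -45.2 -59.5] F [-0.2  0.4 -0.3] w 0.0855 t 2.28 z [ 0.0088  0.0083 -0.9999]
[0, 1.09, -0.26, 0.08, 1.2]
```

{"name": "arm_command", "arguments": {
  "targets": [0, 0.8, -0.2, 0.1, 1.0, 0, 0, 0, 0, 0, 255, 0, 0, 0, 0, 255, 0, 0, 0, 0, 255, 0, 0, 0, 0, 255, 0, 0, 0, 0, 255, 0, 0, 0, 0, 255, 0, 0, 0, 0],
  "grip_force": 40
}}

```text
time: 2.95
tool_pos: [0.4382, 0.2568, 0.0948]
tcp_rot: [[-0.121, -0.993, 0.015], [-0.992, 0.121, 0.015], [-0.016, -0.013, -1.0]]
ft_force: [-0.1, -0.0, -0.3]
width: 0.0122
```

```bash
python3 plan.py 0.4365 0.2507 0.089 -97.3 2.5;python3 -c "
from h import *
save('d')"
```

```text
now [0.4382 0.2568 0.0948] -96.96 n 1 J [ 52.7  12.1 -31.5   0.2 -45.2 -59.8] F [-0.1 -0.  -0.3] w 0.0122 t 2.95 z [ 0.0149  0.0147 -0.9998]
[0, 0.63, 0.1, 0.57, 0.3]
```

View pics/d_wrist.png

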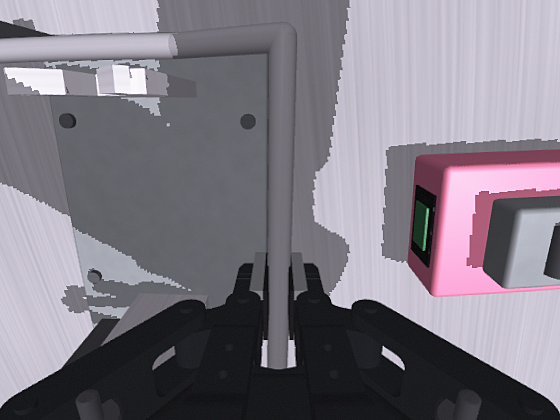

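```bash
cat > bail.py <<'E'
import sys,numpy as np
from rig import ctrl
# TCP = bar + off ; ref: TCP at theta0
yaw=float(np.radians(-7.2)); SX=np.array([np.cos(yaw),np.sin(yaw),0]);Z=np.array([0,0,1.])
hx,hz=0.055,0.089; O=np.array([.522,.2405,0])
def run(dth,n,grip,off=None,zoff=-.0135):
    s=ctrl.sense();p=np.array(s["tool_pos"]);R=np.array(s["tcp_rot"])
    x=(p-O)@SX-hx; z=p[2]-zoff-hz   # bar rel hinge
    phi=np.arctan2(z,-x); th=phi-.128; r=np.hypot(x,z)
    print("th",round(float(th),3),"r",round(float(r),4),"along",round(float((p-O)@np.array([-SX[1],SX[0],0])),4),"F",np.round(s["ft_force"],1),"tz",np.round(R[:,2],3),"w",round(float(s["width"]),4),"t",s["time"])
    out=[];cur=np.array([x,z])
    for i in range(n):
        f=phi+dth*(i+1); nx=np.array([-.141*np.cos(f),.141*np.sin(f)]); d=nx-cur;cur=nx
        v=R.T@(SX*d[0]+Z*d[1])*100; out+=[grip]+[round(float(q),2) for q in v]+[0]
    print(out)
if __name__=="__main__": run(float(sys.argv[1]),int(sys.argv[2]),int(sys.argv[3]),zoff=float(sys.argv[4]) if len(sys.argv)>4 else -.0135)
E
python3 bail.py .12 8 255
```

```text
th 0.006 r 0.1418 along 0.0056 F [-2.   2.   0.9] tz [ 0.014  0.014 -1.   ] w 0.0084 t 3.1
[255, -0.02, -0.42, -1.64, 0, 255, -0.02, -0.54, -1.6, 0, 255, -0.02, -0.73, -1.52, 0, 255, -0.02, -0.91, -1.43, 0, 255, -0.02, -1.07, -1.31, 0, 255, -0.01, -1.22, -1.17, 0, 255, -0.01, -1.35, -1.02, 0, 255, -0.01, -1.46, -0.85, 0]
```

{"name": "arm_command", "arguments": {
  "targets": [255, 0, -0.4, -1.6, 0, 255, 0, -0.5, -1.6, 0, 255, 0, -0.7, -1.5, 0, 255, 0, -0.9, -1.4, 0]
}}

```text
time: 3.43
tool_pos: [0.4595, 0.2537, 0.1535]
tcp_rot: [[-0.122, -0.992, 0.009], [-0.992, 0.122, 0.014], [-0.015, -0.007, -1.0]]
ft_force: [-2.4, 3.3, -3.7]
width: 0.0086
```

```bash
python3 bail.py .12 8 255
```

```text
th 0.453 r 0.142 along 0.0052 F [-2.4  3.3 -3.7] tz [ 0.009  0.014 -1.   ] w 0.0086 t 3.4333
[255, -0.02, -1.1, -1.29, 0, 255, -0.01, -1.17, -1.22, 0, 255, -0.01, -1.31, -1.07, 0, 255, -0.01, -1.43, -0.9, 0, 255, -0.01, -1.53, -0.72, 0, 255, -0.0, -1.6, -0.54, 0, 255, 0.0, -1.66, -0.34, 0, 255, 0.0, -1.69, -0.14, 0]
```

{"name": "arm_command", "arguments": {
  "targets": [255, 0, -1.1, -1.3, 0, 255, 0, -1.2, -1.2, 0, 255, 0, -1.3, -1.1, 0, 255, 0, -1.4, -0.9, 0, 255, 0, -1.5, -0.7, 0]
}}

```text
time: 3.85
tool_pos: [0.5198, 0.2453, 0.2068]
tcp_rot: [[-0.123, -0.992, -0.001], [-0.992, 0.123, 0.015], [-0.015, 0.003, -1.0]]
ft_force: [-2.8, 1.5, -1.9]
width: 0.0079
```

```bash
python3 bail.py .12 8 255
```

```text
th 1.028 r 0.1434 along 0.0045 F [-2.8  1.5 -1.9] tz [-0.001  0.015 -1.   ] w 0.0079 t 3.85
[255, -0.0, -1.68, -0.37, 0, 255, -0.0, -1.64, -0.4, 0, 255, 0.0, -1.68, -0.2, 0, 255, 0.0, -1.69, 0.0, 0, 255, 0.01, -1.68, 0.21, 0, 255, 0.01, -1.64, 0.41, 0, 255, 0.01, -1.58, 0.6, 0, 255, 0.02, -1.5, 0.78, 0]
```

{"name": "arm_command", "arguments": {
  "targets": [255, 0, -1.7, -0.4, 0, 255, 0, -1.6, -0.4, 0, 255, 0, -1.7, -0.2, 0, 255, 0, -1.7, 0.0, 0, 255, 0, -1.7, 0.2, 0, 255, 0, -1.6, 0.4, 0]
}}

```text
time: 4.35
tool_pos: [0.6199, 0.2315, 0.2135]
tcp_rot: [[-0.122, -0.992, -0.006], [-0.992, 0.122, 0.015], [-0.014, 0.008, -1.0]]
ft_force: [-3.3, 0.3, 0.5]
width: 0.0083
```

```bash
python3 bail.py .12 8 255
```

```text
th 1.747 r 0.1446 along 0.0033 F [-3.3  0.3  0.5] tz [-0.006  0.015 -1.   ] w 0.0083 t 4.35
[255, 0.02, -1.48, 0.93, 0, 255, 0.02, -1.5, 0.77, 0, 255, 0.02, -1.4, 0.95, 0, 255, 0.02, -1.28, 1.11, 0, 255, 0.02, -1.13, 1.25, 0, 255, 0.02, -0.98, 1.38, 0, 255, 0.02, -0.8, 1.49, 0, 255, 0.02, -0.62, 1.57, 0]
```

{"name": "arm_command", "arguments": {
  "targets": [255, 0, -1.5, 0.8, 0, 255, 0, -1.4, 0.9, 0, 255, 0, 0, 0, 0, 0, 0, 0, 0, 0, 0, 0, 0, 0, 0, 0, 0, 0, 0, 0, 0, 0, 0, 0, 0, 0, 0, 0, -2, 0, 0, 0, 0, -3, 0, 0, 0, 0, -3, 0]
}}

```text
time: 5.18
tool_pos: [0.6487, 0.2241, 0.2686]
tcp_rot: [[-0.124, -0.992, -0.02], [-0.992, 0.124, 0.005], [-0.003, 0.02, -1.0]]
ft_force: [0.3, 0.7, -0.5]
width: 0.0855
```

```bash
python3 bail.py .12 1 0;python3 -c "
from h import *
save('e')
crop('e','top',90,120,250,260,5,'e1')"
```

```text
th 1.803 r 0.2064 along -0.0003 F [ 0.3  0.7 -0.5] tz [-0.02   0.005 -1.   ] w 0.0855 t 5.1833
[0, 0.02, 0.62, 6.82, 0]
```

View pics/e_wrist.png

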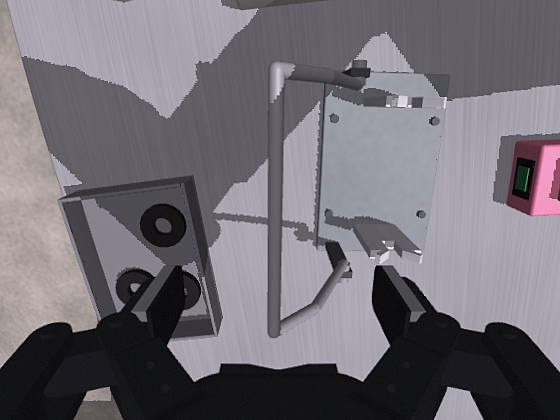

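View pics/e_side.png

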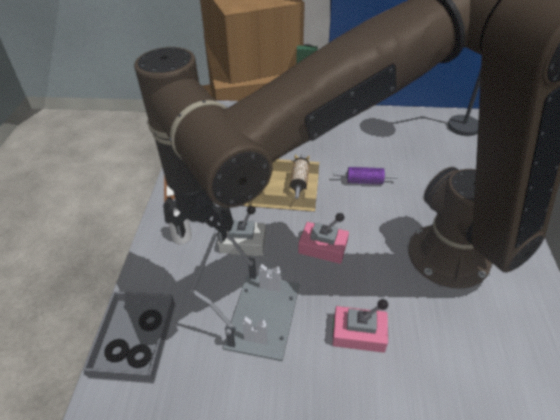

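The wrist view shows the bail open, with its bar at x≈275, well past the hinge at (352,75). Both slot plates are clear, at (405,102) and (390,255). I'll refine the stand pose from this view.

```bash
python3 -c "
from h import *
crop('e','wrist',310,50,460,290,4,'e2')
c=load('e','wrist');im=cv2.imread('pics/e2.png');print(im.shape)
cv2.imwrite('pics/e2a.png',im[:480]);cv2.imwrite('pics/e2b.png',im[480:])
"
```

```text
(960, 600, 3)
```

View pics/e2a.png

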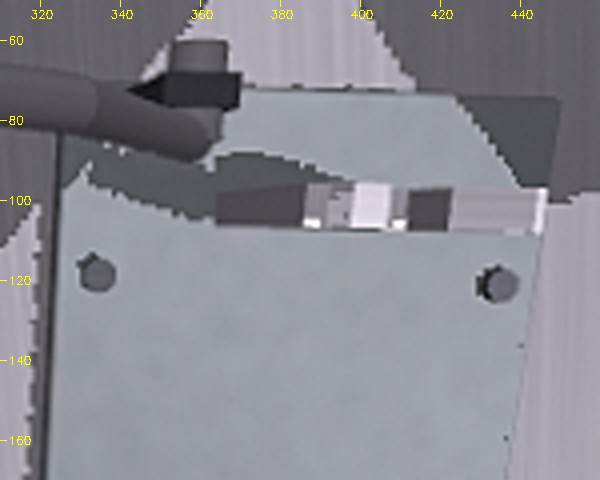

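View pics/e2b.png

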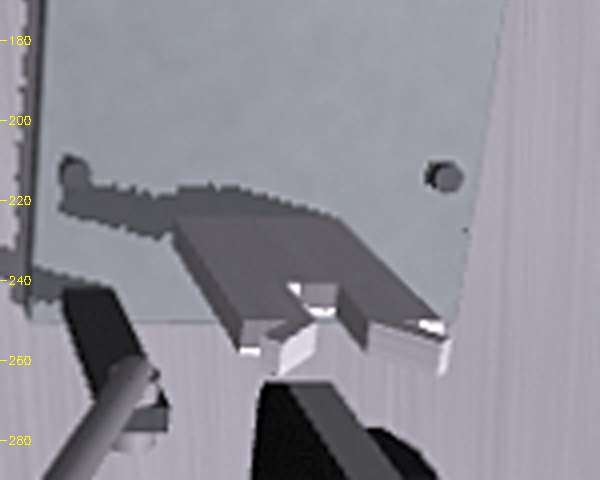

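```bash
cat > fit2.py <<'E'
from h import *
from scipy.optimize import least_squares
W=load("e","wrist");C=load("c","wrist");T=load("b","top");S=load("b","side")
def fw(p,v): 
    c,s=np.cos(p[2]),np.sin(p[2]);return np.array([p[0]+c*v[0]-s*v[1],p[1]+s*v[0]+c*v[1],v[2]])
obs=[(W,(450,75),(-.075,-.115,.012)),(W,(424,249.5),(-.075,.115,.012)),(W,(318,250),(.075,.115,.012)),
(C,(274,283.5),(-.075,.115,.012)),(C,(273,79.5),(-.075,-.115,.012)),
(T,(222.5,261),(-.075,-.115,.012)),(S,(296,282),(-.075,-.115,.012)),(S,(283,359.5),(-.075,.115,.012)),(S,(223,348.5),(.075,.115,.012))]
f=lambda p:np.concatenate([proj(c,fw(p,v))-px for c,px,v in obs])
for sel in (slice(0,5),slice(0,9)):
    g=lambda p:np.concatenate([proj(c,fw(p,v))-px for c,px,v in obs[sel]])
    s=least_squares(g,[.52,.24,-.12]);print(s.x,np.round(s.fun,1))
    p=s.x
    for y in (-.085,-.075,.075,.085): print(y,[np.round(proj(W,fw(p,(x,y,z))),1).tolist() for x,z in [(-.0215,.113),(.0215,.113),(-.0075,.095),(.0075,.095),(-.0075,.069),(.0075,.069)]])
E
python3 fit2.py
```

```text
[ 0.52129758  0.23942153 -0.13946771] [ 0.8 -1.  -0.5  1.7 -1.9  0.6  1.6  1.5 -0.3 -1.6]
-0.085 [[446.3, 96.4], [400.1, 94.7], [422.8, 96.3], [407.5, 95.8], [411.9, 97.0], [397.7, 96.5]]
-0.075 [[444.7, 107.8], [398.9, 106.3], [421.4, 107.2], [406.3, 106.7], [410.7, 107.0], [396.6, 106.6]]
0.075 [[421.3, 257.0], [381.1, 256.9], [402.0, 249.8], [388.6, 249.7], [393.8, 240.5], [381.2, 240.4]]
0.085 [[419.9, 265.6], [380.0, 265.6], [400.8, 258.1], [387.5, 258.0], [392.7, 248.3], [380.3, 248.2]]
[ 0.52148701  0.23966017 -0.13517781] [ 0.3 -1.1 -0.2  1.7 -1.6  1.   1.9  1.4 -0.9 -1.7 -1.  -0.6  3.2  0.4
 -0.5 -0.4 -0.4 -1.1]
-0.085 [[445.7, 96.6], [399.5, 95.1], [422.2, 96.6], [406.9, 96.1], [411.4, 97.2], [397.2, 96.8]]
-0.075 [[444.1, 108.0], [398.3, 106.6], [420.9, 107.4], [405.8, 107.0], [410.3, 107.2], [396.1, 106.9]]
0.075 [[421.5, 257.2], [381.2, 257.2], [402.1, 250.0], [388.7, 250.0], [393.9, 240.7], [381.3, 240.6]]
0.085 [[420.1, 265.8], [380.2, 265.9], [400.9, 258.2], [387.6, 258.3], [392.9, 248.5], [380.4, 248.5]]
```

```bash
python3 plan.py 0.446 -0.264 0.23 -92.4
```

```text
now [0.6506 0.225  0.272 ] -97.1 n 14 J [ 34.8  21.    7.   -0.9 -76.3 -41.7] F [-0.8 -0.3 -0.9] w 0.0855 t 5.33 z [-0.0127  0.0092 -0.9999]
[0, 3.65, 1.01, 0.29, -0.3, 0, 3.64, 1.04, 0.29, -0.3, 0, 3.64, 1.06, 0.29, -0.3, 0, 3.63, 1.08, 0.29, -0.3, 0, 3.62, 1.1, 0.29, -0.3, 0, 3.62, 1.12, 0.29, -0.3, 0, 3.61, 1.14, 0.29, -0.3, 0, 3.6, 1.16, 0.29, -0.3, 0, 3.6, 1.18, 0.29, -0.3, 0, 3.59, 1.21, 0.29, -0.3]
[0, 3.58, 1.23, 0.29, -0.3, 0, 3.58, 1.25, 0.29, -0.3, 0, 3.57, 1.27, 0.29, -0.3, 0, 3.56, 1.29, 0.29, -0.3]
```

{"name": "arm_command", "arguments": {
  "targets": [0, 3.0, 0.9, 0, -0.3, 0, 3.6, 1.0, 0, -0.3, 0, 3.6, 1.1, 0.2, -0.3, 0, 3.6, 1.1, 0.3, -0.3, 0, 3.6, 1.1, 0.3, -0.3, 0, 3.6, 1.1, 0.3, -0.3, 0, 3.6, 1.1, 0.3, -0.3, 0, 3.6, 1.2, 0.3, -0.3, 0, 3.6, 1.2, 0.3, -0.3, 0, 3.6, 1.2, 0.3, -0.3]
}}

```text
time: 6.17
tool_pos: [0.4955, -0.1218, 0.2409]
tcp_rot: [[-0.056, -0.998, -0.017], [-0.998, 0.056, 0.01], [-0.009, 0.018, -1.0]]
ft_force: [0.3, -1.1, -0.1]
width: 0.0851
```

```bash
python3 plan.py 0.446 -0.264 0.23 -92.4
```

```text
now [ 0.4955 -0.1218  0.2409] -93.2 n 4 J [  7.7   5.2 -17.8  -0.7 -67.9 -10.6] F [ 0.3 -1.1 -0.1] w 0.0851 t 6.17 z [-0.0175  0.0098 -0.9998]
[0, 3.62, 1.03, 0.26, -0.2, 0, 3.62, 1.05, 0.26, -0.2, 0, 3.61, 1.06, 0.26, -0.2, 0, 3.61, 1.07, 0.26, -0.2]
```

{"name": "arm_command", "arguments": {
  "targets": [0, 3.6, 1.0, 0.2, -0.2, 0, 3.6, 1.0, 0.2, -0.2, 0, 3.0, 1.0, 0.2, 0, 0, 1.0, 0.5, 0.1, 0, 0, 0, 0, 0, 0]
}}

```text
time: 6.58
tool_pos: [0.4447, -0.2398, 0.2309]
tcp_rot: [[-0.051, -0.998, -0.02], [-0.999, 0.051, 0.011], [-0.01, 0.021, -1.0]]
ft_force: [-0.1, 0.6, 0.2]
width: 0.0853
```

```bash
python3 plan.py 0.446 -0.264 0.23 -92.4;python3 -c "
from h import *
save('f')"
```

```text
now [ 0.4447 -0.2398  0.2309] -92.92 n 1 J [ -6.4   5.3 -19.2  -0.5 -66.8   3.7] F [-0.1  0.6  0.2] w 0.0853 t 6.58 z [-0.0203  0.011  -0.9997]
[0, 2.42, -0.26, 0.07, -0.5]
```

View pics/f_wrist.png

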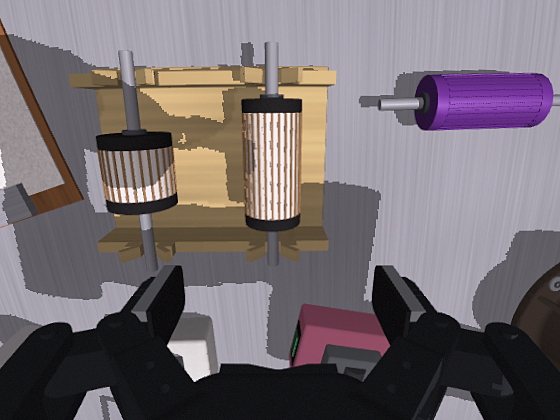

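The wrist view shows the long cream cartridge at (272,165), with axle ends at (271,43) and (273,265). The short fat one is at (138,172) and the purple one at (485,100), so the choice is confirmed.

Run:
```python
from h import *
T=load("b","top");W=load("f","wrist")
for a,b in [((346.7,246.5),(273,264)),((440,248),(271,43))]:
    print(tri((T,a),(W,b)),onz(W,b,.06))
# cap ends upper outline ~ height of body top .088
print(onz(W,(272,100),.085),onz(W,(272,221),.085))
crop("f","wrist",230,30,320,280,3,"f1")
```

```text
(array([ 0.45144067, -0.15586927,  0.06425198]), [np.float64(0.0012416956043858202), np.float64(0.0012416956043857503)]) [ 0.4527594  -0.15339234  0.06      ]
(array([ 0.44196752, -0.36840247,  0.06475498]), [np.float64(0.0010106167531971923), np.float64(0.0010106167531973931)]) [ 0.44270945 -0.36856925  0.06      ]
[ 0.44456771 -0.31973766  0.085     ] [ 0.45062174 -0.21128362  0.085     ]
```

View pics/f1.png

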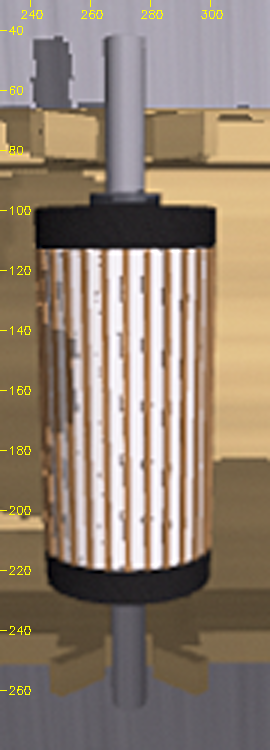

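```bash
python3 plan.py 0.447 -0.263 0.041 -92.6 2.5
```

```text
now [ 0.4466 -0.2378  0.2315] -92.79 n 8 J [ -6.2   5.3 -19.1  -0.5 -66.8   3.6] F [ 0.2 -0.1 -0.2] w 0.0855 t 6.73 z [-0.0192  0.0108 -0.9998]
[0, 0.34, -0.07, 2.38, -0.0, 0, 0.34, -0.07, 2.38, -0.0, 0, 0.34, -0.07, 2.38, -0.0, 0, 0.34, -0.07, 2.38, -0.0, 0, 0.34, -0.07, 2.38, -0.0, 0, 0.34, -0.07, 2.38, -0.0, 0, 0.34, -0.07, 2.38, -0.0, 0, 0.34, -0.07, 2.38, -0.0]
```

{"name": "arm_command", "arguments": {
  "targets": [0, 1.1, 0, 1.5, 0, 0, 1.0, 0, 2.4, 0, 0, 0.5, -0.1, 2.4, 0, 0, 0, -0.1, 2.4, 0, 0, 0, -0.1, 2.2, 0, 0, 0, 0, 0, 0]
}}

```text
time: 7.23
tool_pos: [0.4529, -0.2574, 0.1211]
tcp_rot: [[-0.038, -0.999, -0.01], [-0.999, 0.038, 0.009], [-0.009, 0.011, -1.0]]
ft_force: [-0.4, 0.1, -1.3]
width: 0.0855
```

```bash
python3 plan.py 0.447 -0.263 0.041 -92.6 2.2
```

```text
now [ 0.4529 -0.2574  0.1211] -92.18 n 4 J [ -8.3  12.4 -26.3  -0.6 -51.9   6.5] F [-0.4  0.1 -1.3] w 0.0855 t 7.23 z [-0.0104  0.0093 -0.9999]
[0, 0.16, 0.12, 2.0, 0.1, 0, 0.16, 0.12, 2.0, 0.1, 0, 0.16, 0.12, 2.0, 0.1, 0, 0.16, 0.12, 2.0, 0.1]
```

{"name": "arm_command", "arguments": {
  "targets": [0, 0.3, 0.5, 1.5, 0.2, 0, 0.2, 0.2, 2.0, 0.2, 0, 0.1, 0.2, 2.0, 0.1, 0, 0, 0.1, 1.8, 0, 0, 0, 0, 0, 0]
}}

```text
time: 7.65
tool_pos: [0.4479, -0.2583, 0.0503]
tcp_rot: [[-0.037, -0.999, -0.006], [-0.999, 0.037, 0.007], [-0.007, 0.006, -1.0]]
ft_force: [-1.1, -0.3, -0.3]
width: 0.0853
```

```bash
python3 plan.py 0.447 -0.263 0.041 -92.6 2.2;python3 -c "
from h import *
save('g')"
```

```text
now [ 0.4479 -0.2583  0.0503] -92.12 n 1 J [ -8.5  17.3 -31.4  -0.5 -41.7   6.7] F [-1.1 -0.3 -0.3] w 0.0853 t 7.65 z [-0.0058  0.0071 -1.    ]
[0, 0.48, 0.07, 0.93, 0.5]
```

View pics/g_wrist.png

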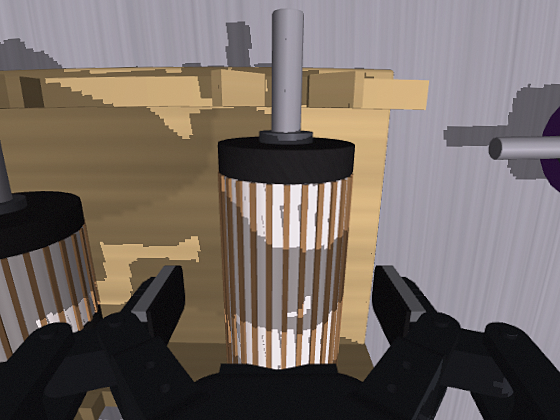

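{"name": "arm_command", "arguments": {
  "targets": [0, 0.5, 0, 1.0, 0.4, 0, 0, 0, 0.2, 0, 255, 0, 0, 0.1, 0, 255, 0, 0, 0.05, 0, 255, 0, 0, 0.05, 0, 255, 0, 0, 0.05, 0, 255, 0, 0, 0.05, 0, 255, 0, 0, 0.05, 0],
  "grip_force": 50
}}

```text
time: 8.47
tool_pos: [0.4499, -0.2647, 0.0427]
tcp_rot: [[-0.043, -0.999, 0.001], [-0.999, 0.043, 0.005], [-0.005, -0.001, -1.0]]
ft_force: [-1.4, 2.9, 3.7]
width: 0.0526
```

```bash
python3 plan.py 0.447 -0.263 0.15 -92.6 2.2 7 255;python3 -c "
from h import *
save('g2')"
```

```text
now [ 0.4499 -0.2647  0.0427] -92.49 n 5 J [ -9.1  18.2 -31.5  -0.4 -40.3   7. ] F [-1.4  2.9  3.7] w 0.0526 t 8.47 z [ 8.0e-04  4.8e-03 -1.0e+00]
[255, -0.04, 0.06, -2.15, 0.0, 255, -0.04, 0.06, -2.15, 0.0, 255, -0.04, 0.06, -2.15, 0.0, 255, -0.04, 0.06, -2.15, 0.0, 255, -0.04, 0.06, -2.15, 0.0]
```

View pics/g2_wrist.png

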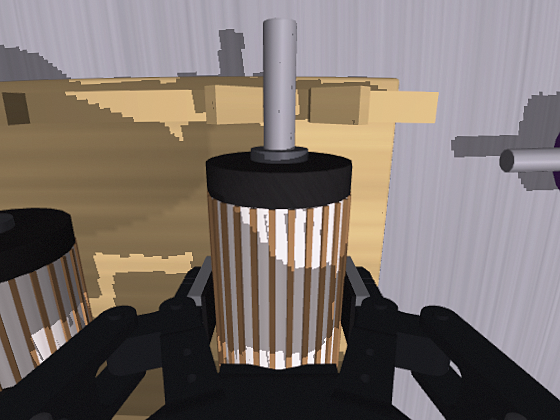

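{"name": "arm_command", "arguments": {
  "targets": [255, 0, 0, -0.8, 0, 255, 0, 0, -1.5, 0, 255, 0, 0, -2, 0, 255, 0, 0, -2.2, 0, 255, 0, 0, -2.2, 0, 255, 0, 0, -2.5, 0, 255, 0, 0, -2.5, 0, 255, 0, 0, -2.5, 0]
}}

```text
time: 9.28
tool_pos: [0.4425, -0.2636, 0.204]
tcp_rot: [[-0.048, -0.999, -0.019], [-0.999, 0.048, 0.012], [-0.011, 0.019, -1.0]]
ft_force: [0.7, -0.4, -4.4]
width: 0.0526
```

```bash
python3 plan.py 0.5215 0.2397 0.17 -97.8 3.5 7 255;python3 -c "
from h import *
save('i')"
```

```text
now [ 0.4425 -0.2636  0.204 ] -92.74 n 15 J [ -9.3   7.4 -20.4  -0.6 -63.3   6.8] F [ 0.7 -0.4 -4.4] w 0.0526 t 9.28 z [-0.0187  0.0118 -0.9998]
[255, -3.37, -0.37, 0.26, 0.3, 255, -3.38, -0.35, 0.26, 0.3, 255, -3.38, -0.33, 0.26, 0.3, 255, -3.38, -0.31, 0.26, 0.3, 255, -3.38, -0.29, 0.26, 0.3, 255, -3.38, -0.27, 0.26, 0.3, 255, -3.38, -0.25, 0.26, 0.3, 255, -3.39, -0.23, 0.26, 0.3, 255, -3.39, -0.21, 0.26, 0.3, 255, -3.39, -0.19, 0.26, 0.3]
[255, -3.39, -0.17, 0.26, 0.3, 255, -3.39, -0.15, 0.26, 0.3, 255, -3.39, -0.13, 0.26, 0.3, 255, -3.39, -0.11, 0.26, 0.3, 255, -3.39, -0.09, 0.26, 0.3]
```

View pics/i_wrist.png

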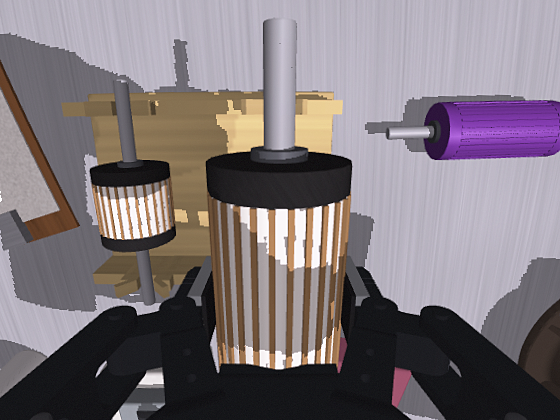

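View pics/i_side.png

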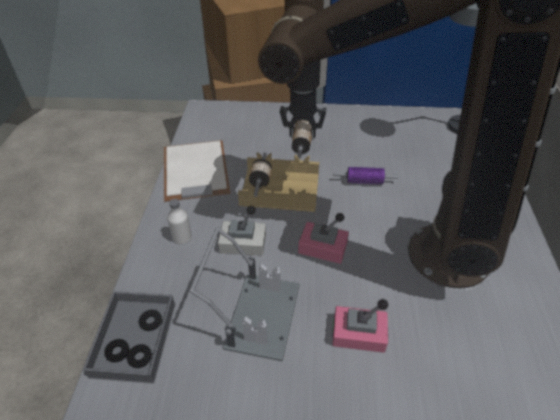

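The cartridge is lifted and level at wrist (280,250), and the short one is still in its berth at (133,205). Carrying it to above the stand now.

{"name": "arm_command", "arguments": {
  "targets": [255, -1.5, -0.2, 0, 0.3, 255, -2.8, -0.4, 0, 0.3, 255, -3.4, -0.4, 0, 0.3, 255, -3.4, -0.3, 0, 0.3, 255, -3.4, -0.3, 0, 0.3, 255, -3.4, -0.3, 0, 0.3, 255, -3.4, -0.3, 0, 0.3, 255, -3.4, -0.2, 0, 0.3, 255, -3.4, -0.2, 0, 0.3, 255, -3.4, -0.2, 0, 0.3]
}}

```text
time: 10.27
tool_pos: [0.4862, 0.0557, 0.1929]
tcp_rot: [[-0.118, -0.992, -0.038], [-0.993, 0.117, 0.012], [-0.007, 0.04, -0.999]]
ft_force: [0.3, -0.7, -4.2]
width: 0.0528
```

```bash
python3 plan.py 0.5215 0.2397 0.19 -97.8 3.5 7 255
```

```text
now [0.4862 0.0557 0.1929] -96.76 n 6 J [ 28.2   6.  -23.1  -1.9 -62.5 -34.1] F [ 0.3 -0.7 -4.2] w 0.0528 t 10.27 z [-0.0384  0.0119 -0.9992]
[255, -3.11, -0.23, 0.06, 0.2, 255, -3.11, -0.22, 0.06, 0.2, 255, -3.11, -0.21, 0.06, 0.2, 255, -3.12, -0.2, 0.06, 0.2, 255, -3.12, -0.19, 0.06, 0.2, 255, -3.12, -0.18, 0.06, 0.2]
```

{"name": "arm_command", "arguments": {
  "targets": [255, -3.1, -0.2, -0.2, 0.2, 255, -3.1, -0.2, -0.2, 0.2, 255, -3.1, -0.2, -0.2, 0.2, 255, -3.0, -0.2, 0, 0.2, 255, -2.5, -0.2, 0, 0, 255, -1.0, 0, 0, 0, 255, 0, 0, 0, 0, 255, 0, 0, 0, 0]
}}

```text
time: 10.93
tool_pos: [0.5086, 0.2226, 0.1851]
tcp_rot: [[-0.129, -0.99, -0.059], [-0.992, 0.129, 0.002], [0.005, 0.059, -0.998]]
ft_force: [0.4, 0.1, -3.9]
width: 0.0525
```

```bash
python3 plan.py 0.5215 0.2397 0.14 -97.8 1.5 7 255;python3 -c "
from h import *
save('j')"
```

```text
now [0.5086 0.2226 0.1851] -97.4 n 4 J [ 42.1  13.2 -14.9  -2.6 -64.3 -48.4] F [ 0.4  0.1 -3.9] w 0.0525 t 10.93 z [-0.059   0.0023 -0.9983]
[255, -0.47, -0.33, 1.11, 0.1, 255, -0.47, -0.33, 1.11, 0.1, 255, -0.47, -0.33, 1.11, 0.1, 255, -0.47, -0.33, 1.11, 0.1]
```

View pics/j_wrist.png

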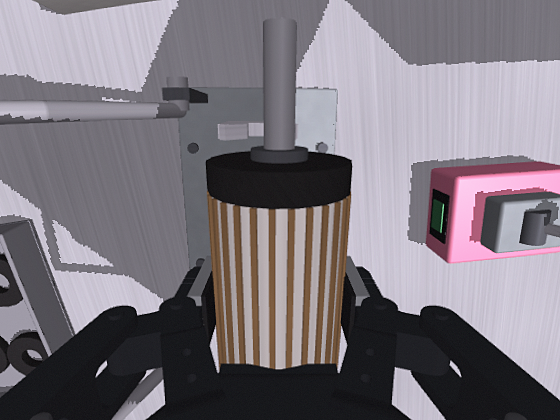

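View pics/j_side.png

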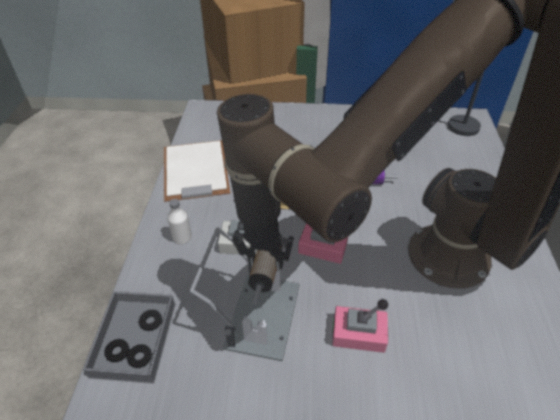

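{"name": "arm_command", "arguments": {
  "targets": [255, -0.7, -0.4, 0.3, 0, 255, -0.6, -0.4, 0.6, 0.1, 255, -0.4, -0.3, 1.0, 0.1, 255, -0.2, -0.2, 1.0, 0, 255, 0, -0.1, 1.0, 0, 255, 0, 0, 0.5, 0]
}}

```text
time: 11.58
tool_pos: [0.5252, 0.2377, 0.1385]
tcp_rot: [[-0.138, -0.989, -0.055], [-0.99, 0.138, 0.005], [0.002, 0.055, -0.998]]
ft_force: [-1.1, -0.8, -5.1]
width: 0.0525
```

```bash
python3 plan.py 0.5205 0.2387 0.12 -97.8 1 7 255;python3 -c "
from h import *
save('k')
crop('k','side',200,220,320,360,4,'k1')"
```

```text
now [0.5252 0.2377 0.1385] -97.95 n 2 J [ 42.2  17.4 -15.8  -2.7 -58.9 -48.6] F [-1.1 -0.8 -5.1] w 0.0525 t 11.58 z [-0.0552  0.0054 -0.9985]
[255, -0.02, 0.19, 0.94, -0.1, 255, -0.02, 0.19, 0.94, -0.1]
```

View pics/k1.png

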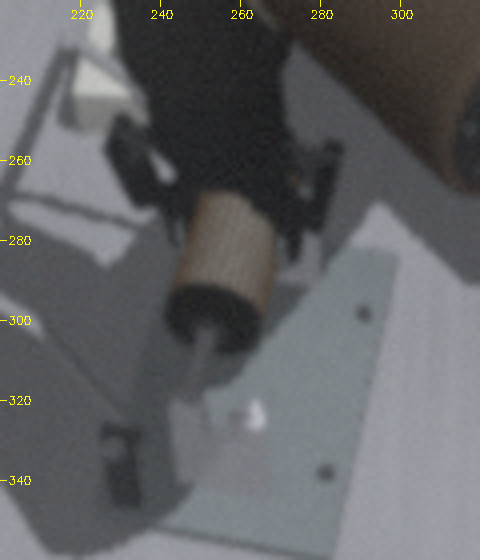

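View pics/k_wrist.png

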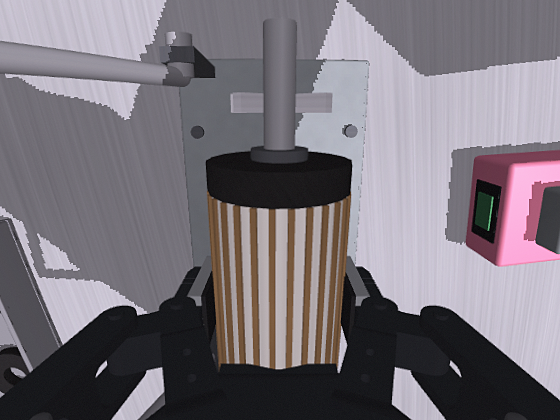

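{"name": "arm_command", "arguments": {
  "targets": [255, 0, 0.2, 0.7, 0, 255, 0, 0.2, 1.0, 0, 255, 0, 0.1, 1.0, 0, 255, 0, 0, 0.6, 0]
}}

```text
time: 12.07
tool_pos: [0.5193, 0.2396, 0.1073]
tcp_rot: [[-0.138, -0.989, -0.05], [-0.99, 0.137, 0.009], [-0.002, 0.051, -0.999]]
ft_force: [-0.6, -0.1, -5.2]
width: 0.0524
```

```bash
python3 plan.py 0.5205 0.2387 0.09 -97.8 0.8 7 255;python3 -c "
from h import *
save('l')
crop('l','wrist',170,0,390,170,3,'l1')
crop('l','side',200,220,320,360,4,'l2')"
```

```text
now [0.5193 0.2396 0.1073] -97.91 n 3 J [ 42.7  18.7 -18.6  -2.8 -54.5 -49. ] F [-0.6 -0.1 -5.2] w 0.0524 t 12.07 z [-0.0501  0.0085 -0.9987]
[255, 0.02, -0.07, 0.57, -0.0, 255, 0.02, -0.07, 0.57, -0.0, 255, 0.02, -0.07, 0.57, -0.0]
```

View pics/l1.png

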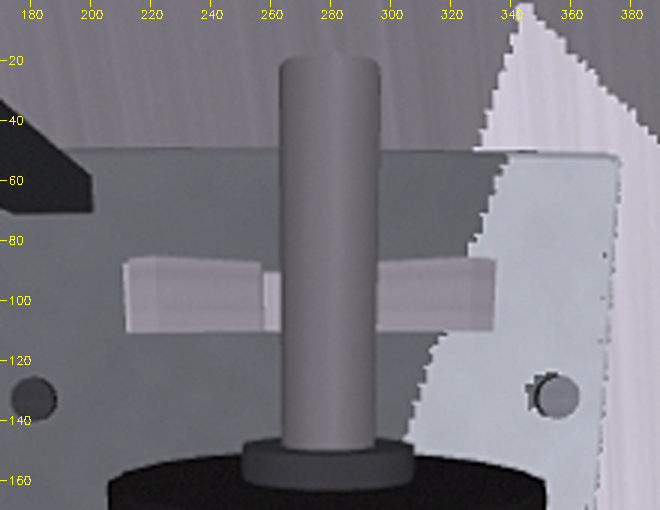

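View pics/l2.png

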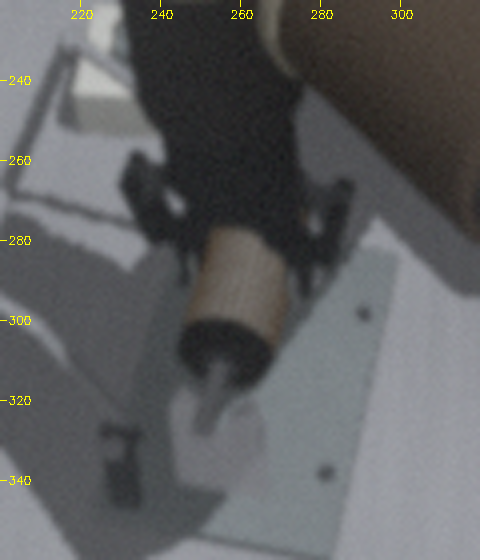

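Run:
```python
from h import *
W=load("l","wrist");p=[.5215,.2397,-.137]
def fw(p,v): 
    c,s=np.cos(p[2]),np.sin(p[2]);return np.array([p[0]+c*v[0]-s*v[1],p[1]+s*v[0]+c*v[1],v[2]])
for y in (-.075,-.085): print([(x,z,np.round(proj(W,fw(p,(x,y,z))),1).tolist()) for x,z in [(-.0215,.113),(.0215,.113),(-.0075,.095),(.0075,.095),(-.0075,.069),(.0075,.069)]])
for x in (-.006,0,.006): print(np.round(proj(W,fw(p,(x,-.08,.1246))),1), np.round(proj(W,fw(p,(x,-.108,.1246))),1))
```

```text
[(-0.0215, 0.113, [326.7, 111.5]), (0.0215, 0.113, [220.6, 111.8]), (-0.0075, 0.095, [288.8, 111.3]), (0.0075, 0.095, [256.1, 111.4]), (-0.0075, 0.069, [284.8, 111.0]), (0.0075, 0.069, [256.7, 111.1])]
[(-0.0215, 0.113, [327.6, 85.8]), (0.0215, 0.113, [219.4, 85.6]), (-0.0075, 0.095, [289.0, 88.4]), (0.0075, 0.095, [255.6, 88.4]), (-0.0075, 0.069, [284.8, 91.5]), (0.0075, 0.069, [256.4, 91.5])]
[291.6  97.6] [292.2  13.9]
[275.2  97.6] [274.9  13.7]
[258.8  97.6] [257.6  13.5]
```

{"name": "arm_command", "arguments": {
  "targets": [255, 0, -0.2, 0.5, 0, 255, 0, -0.15, 0.7, 0, 255, 0, -0.05, 0.7, 0, 255, 0, -0.05, 0.5, 0]
}}

```text
time: 12.55
tool_pos: [0.525, 0.2402, 0.0839]
tcp_rot: [[-0.137, -0.99, -0.046], [-0.991, 0.136, 0.01], [-0.004, 0.047, -0.999]]
ft_force: [-1.8, -0.5, -1.6]
width: 0.0527
```

```bash
python3 plan.py 0.5207 0.2387 0.0577 -97.8 0.8 7 255;python3 -c "
from h import *
save('m')
crop('m','wrist',170,0,390,170,3,'m1')"
```

```text
now [0.525  0.2402 0.0839] -97.85 n 4 J [ 42.4  20.5 -19.5  -2.9 -51.6 -48.5] F [-1.8 -0.5 -1.6] w 0.0527 t 12.55 z [-0.0465  0.0104 -0.9989]
[255, 0.05, 0.07, 0.66, -0.0, 255, 0.05, 0.07, 0.66, -0.0, 255, 0.05, 0.07, 0.66, -0.0, 255, 0.05, 0.07, 0.66, -0.0]
```

View pics/m1.png

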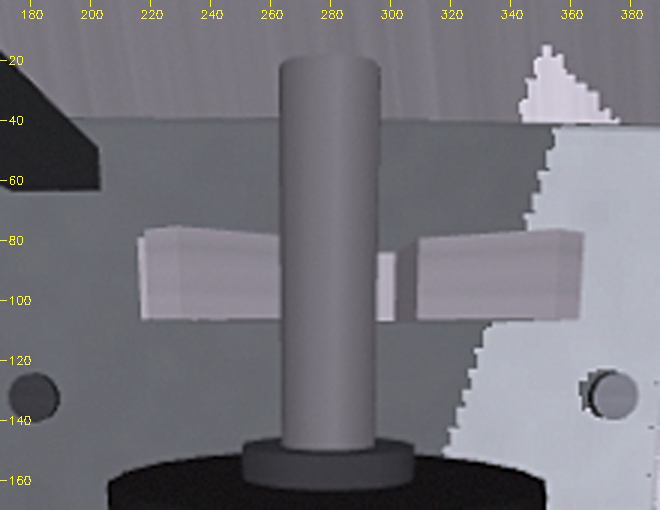

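{"name": "arm_command", "arguments": {
  "targets": [255, 0, 0.25, 0, 0, 255, 0, 0.15, 0.2, 0, 255, 0, 0, 0.3, 0]
}}

```text
time: 12.95
tool_pos: [0.521, 0.241, 0.0799]
tcp_rot: [[-0.137, -0.99, -0.046], [-0.991, 0.136, 0.01], [-0.004, 0.047, -0.999]]
ft_force: [0.3, -0.3, -4.3]
width: 0.0524
```

```bash
python3 plan.py 0.5207 0.2387 0.0577 -97.8 0.8 7 255;python3 -c "
from h import *
save('n')
crop('n','wrist',170,0,390,170,3,'n1')"
```

```text
now [0.521  0.241  0.0799] -97.85 n 3 J [ 42.8  20.5 -20.2  -2.9 -50.9 -48.8] F [ 0.3 -0.3 -4.3] w 0.0524 t 12.95 z [-0.0456  0.0104 -0.9989]
[255, 0.08, -0.03, 0.74, -0.0, 255, 0.08, -0.03, 0.74, -0.0, 255, 0.08, -0.03, 0.74, -0.0]
```

View pics/n1.png

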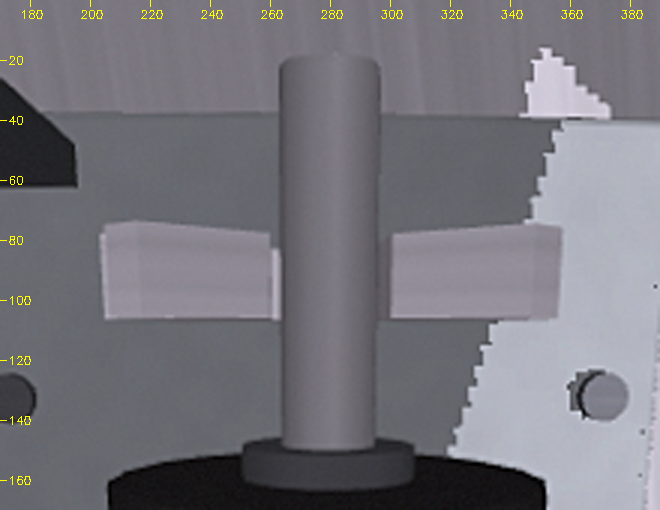

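The axle at wrist x=280 sits midway between the slot walls at 260 and 300, with no contact force. Lowering gently.

{"name": "arm_command", "arguments": {
  "targets": [255, 0, -0.02, 0.5, 0, 255, 0, -0.02, 0.5, 0, 255, 0, -0.02, 0.5, 0]
}}

```text
time: 13.35
tool_pos: [0.5215, 0.2414, 0.0647]
tcp_rot: [[-0.136, -0.99, -0.044], [-0.991, 0.136, 0.011], [-0.005, 0.046, -0.999]]
ft_force: [-0.6, 0.0, -3.9]
width: 0.0525
```

```bash
python3 plan.py 0.521 0.24 0.0577 -97.8 0.8 7 255
```

```text
now [0.5215 0.2414 0.0647] -97.83 n 1 J [ 42.8  21.6 -21.   -2.9 -48.9 -48.7] F [-0.6  0.  -3.9] w 0.0525 t 13.35 z [-0.0445  0.0113 -0.9989]
[255, 0.15, -0.0, 0.7, -0.0]
```

{"name": "arm_command", "arguments": {
  "targets": [255, 0, 0, 0.4, 0, 255, 0, 0, 0.3, 0]
}}

```text
time: 13.52
tool_pos: [0.5212, 0.2413, 0.0573]
tcp_rot: [[-0.136, -0.99, -0.045], [-0.991, 0.135, 0.011], [-0.004, 0.046, -0.999]]
ft_force: [-16.0, -3.5, 42.5]
width: 0.0526
```

{"name": "arm_command", "arguments": {
  "targets": [255, 0, 0, 0.2, 0, 255, 0, 0, 0.2, 0]
}}

```text
time: 13.68
tool_pos: [0.5212, 0.2413, 0.0575]
tcp_rot: [[-0.134, -0.99, -0.044], [-0.991, 0.134, 0.01], [-0.004, 0.045, -0.999]]
ft_force: [-8.6, -2.2, 19.3]
width: 0.052
```

```bash
python3 plan.py 0.521 0.24 0.0577 -97.8 0.8 7 255
```

```text
now [0.5212 0.2413 0.0575] -97.69 n 1 J [ 42.9  22.1 -21.4  -2.8 -48.  -48.6] F [-8.6 -2.2 19.3] w 0.052 t 13.68 z [-0.0438  0.0096 -0.999 ]
[255, 0.13, 0.0, -0.02, 0.1]
```

{"name": "arm_command", "arguments": {
  "targets": [255, 0, 0, 0, 0, 150, 0, 0, 0, 0, 60, 0, 0, 0, 0, 0, 0, 0, 0, 0, 0, 0, 0, 0, 0, 0, 0, 0, 0, 0]
}}

```text
time: 14.18
tool_pos: [0.523, 0.2423, 0.0589]
tcp_rot: [[-0.133, -0.99, -0.04], [-0.991, 0.133, 0.011], [-0.006, 0.041, -0.999]]
ft_force: [0.4, 0.2, -0.1]
width: 0.0848
```

```bash
python3 plan.py 0.521 0.24 0.17 -97.8 2.5 7 0;python3 -c "
from h import *
save('o')"
```

```text
now [0.523  0.2423 0.0589] -97.64 n 5 J [ 42.9  22.  -21.3  -2.7 -47.9 -48.6] F [ 0.4  0.2 -0.1] w 0.0848 t 14.18 z [-0.04    0.0114 -0.9991]
[0, 0.04, 0.12, -2.22, 0.0, 0, 0.04, 0.12, -2.22, 0.0, 0, 0.04, 0.12, -2.22, 0.0, 0, 0.04, 0.12, -2.22, 0.0, 0, 0.04, 0.12, -2.22, 0.0]
```

View pics/o_wrist.png

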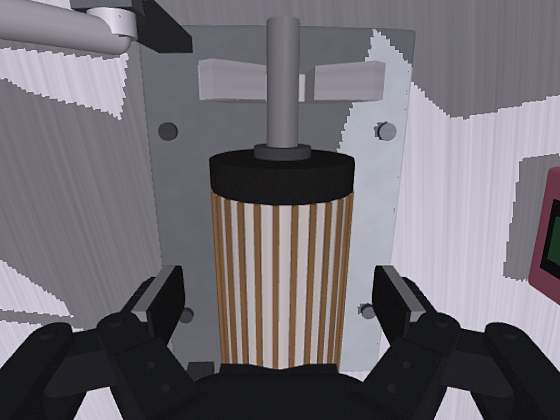

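The wrist view shows the cartridge in the slots, released, with the axle at (283,80) inside the plate's slot. Now rising.

{"name": "arm_command", "arguments": {
  "targets": [0, 0, 0.1, -1.5, 0, 0, 0, 0.1, -2.5, 0, 0, 0, 0.1, -3, 0, 0, 0, 0.1, -3.5, 0, 0, 0, 0.1, -3.5, 0, 0, 0, 0.1, -3.5, 0, 0, 0, 0, -2, 0, 0, 0, 0, 0, 0]
}}

```text
time: 15.0
tool_pos: [0.5237, 0.239, 0.2602]
tcp_rot: [[-0.134, -0.99, -0.045], [-0.991, 0.134, 0.006], [0.0, 0.046, -0.999]]
ft_force: [0.8, 0.5, 0.3]
width: 0.0852
```

```bash
python3 plan.py 0.60 0.232 0.29 -97.6 2.5 7 0;python3 -c "
from h import *
save('p')
crop('p','side',180,220,320,360,4,'p1')"
```

```text
now [0.5237 0.239  0.2602] -97.68 n 4 J [ 42.6  11.6  -7.   -2.1 -73.1 -49.7] F [0.8 0.5 0.3] w 0.0852 t 15.0 z [-0.0455  0.0057 -0.9989]
[0, -0.08, -1.88, -0.83, -0.0, 0, -0.08, -1.88, -0.83, -0.0, 0, -0.08, -1.88, -0.83, -0.0, 0, -0.08, -1.88, -0.83, -0.0]
```

View pics/p_wrist.png

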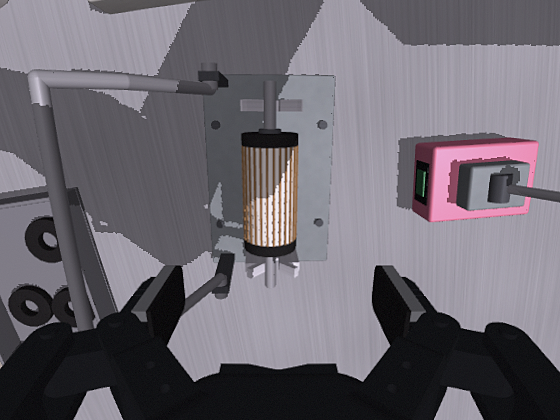

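View pics/p1.png

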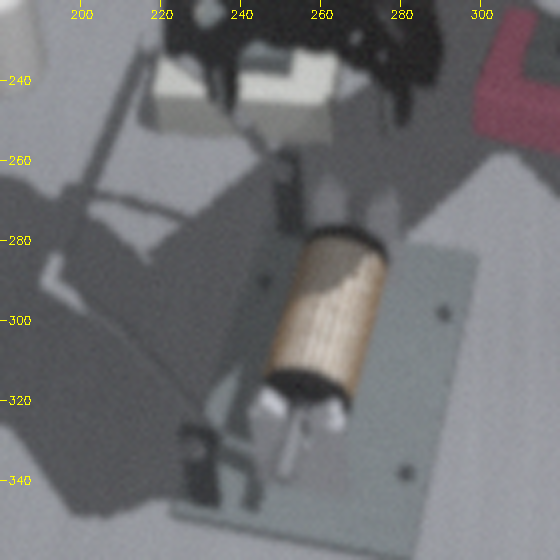

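Run:
```python
from h import *
W=load("p","wrist");S=load("p","side");p=[.5215,.2397,-.137]
def fw(p,v): 
    c,s=np.cos(p[2]),np.sin(p[2]);return np.array([p[0]+c*v[0]-s*v[1],p[1]+s*v[0]+c*v[1],v[2]])
def bar(th,y):
    f=th+.128;return (.055-.141*np.cos(f),y,.089+.141*np.sin(f))
for th in (1.8,1.9,1.95,2.0,2.1,2.2): print(th,fw(p,bar(th,0)).round(4),np.round(proj(W,fw(p,bar(th,-.094)))),np.round(proj(S,fw(p,bar(th,.094)))))
a,b=onz(W,(269,82),.075),onz(W,(271,285),.075);print("axle",a,b,(a+b)/2,np.linalg.norm(a-b))
```

```text
1.8 [0.6248 0.2255 0.2211] [74. 76.] [203. 289.]
1.9 [0.6376 0.2237 0.2155] [55. 77.] [198. 289.]
1.95 [0.6438 0.2228 0.2122] [48. 78.] [195. 290.]
2.0 [0.6498 0.222  0.2087] [41. 79.] [193. 290.]
2.1 [0.6613 0.2204 0.2006] [30. 81.] [189. 291.]
2.2 [0.6719 0.219  0.1915] [23. 83.] [185. 293.]
axle [0.50871198 0.13881424 0.075     ] [0.5370855  0.35111014 0.075     ] [0.52289874 0.24496219 0.075     ] 0.2141835804422189
```

```bash
python3 plan.py 0.65 0.2222 0.265 -97.8 3 7 0
```

```text
now [0.5215 0.2381 0.2548] -97.72 n 5 J [ 42.6  11.9  -7.4  -2.2 -72.8 -49.7] F [-0.1 -0.2 -1.1] w 0.0855 t 15.15 z [-0.052   0.0023 -0.9986]
[0, -0.03, -2.57, -0.34, 0.0, 0, -0.03, -2.57, -0.34, 0.0, 0, -0.03, -2.57, -0.34, 0.0, 0, -0.03, -2.57, -0.34, 0.0, 0, -0.03, -2.57, -0.34, 0.0]
```

{"name": "arm_command", "arguments": {
  "targets": [0, 0, -1.8, -0.4, 0, 0, 0, -2.5, -0.4, 0, 0, 0, -2.5, -0.4, 0, 0, 0, -2.5, -0.3, 0, 0, 0, -2.3, -0.3, 0, 0, 0, -0.8, 0, 0, 0, 0, 0, 0, 0]
}}

```text
time: 15.73
tool_pos: [0.6441, 0.2188, 0.2511]
tcp_rot: [[-0.132, -0.989, -0.072], [-0.991, 0.133, -0.007], [0.017, 0.07, -0.997]]
ft_force: [-0.6, 0.2, -0.4]
width: 0.0853
```

```bash
python3 plan.py 0.65 0.2222 0.1905 -97.8 2 7 0;python3 -c "
from h import *
save('q')"
```

```text
now [0.6441 0.2188 0.2511] -97.61 n 4 J [ 34.   23.    7.6  -2.  -78.3 -41.2] F [-0.6  0.2 -0.4] w 0.0853 t 15.73 z [-0.0716 -0.0072 -0.9974]
[0, -0.13, -0.24, 1.5, 0.0, 0, -0.13, -0.24, 1.5, 0.0, 0, -0.13, -0.24, 1.5, 0.0, 0, -0.13, -0.24, 1.5, 0.0]
```

View pics/q_wrist.png

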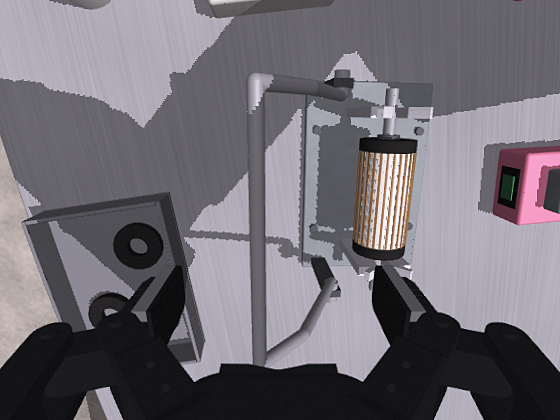

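{"name": "arm_command", "arguments": {
  "targets": [0, -0.2, -0.5, 0.8, 0, 0, -0.1, -0.4, 1.5, 0, 0, 0, -0.2, 1.8, 0, 0, 0, -0.1, 1.3, 0, 0, 0, 0, 0.3, 0]
}}

```text
time: 16.3
tool_pos: [0.6484, 0.2231, 0.1949]
tcp_rot: [[-0.128, -0.99, -0.066], [-0.992, 0.128, -0.003], [0.011, 0.065, -0.998]]
ft_force: [-0.5, 0.1, -0.7]
width: 0.0856
```

```bash
python3 plan.py 0.65 0.2222 0.1905 -97.8 2 7 0;python3 -c "
from h import *
save('r')"
```

```text
now [0.6484 0.2231 0.1949] -97.33 n 1 J [ 34.1  25.    3.5  -2.1 -71.7 -40.7] F [-0.5  0.1 -0.7] w 0.0856 t 16.3 z [-0.0658 -0.0029 -0.9978]
[0, 0.06, -0.2, 0.43, 0.5]
```

View pics/r_wrist.png

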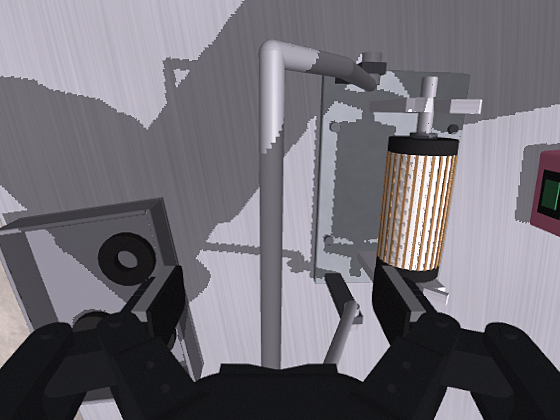

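{"name": "arm_command", "arguments": {
  "targets": [0, 0, -0.1, 0.3, 0.3, 120, 0, 0, 0, 0, 255, 0, 0, 0, 0, 255, 0, 0, 0, 0, 255, 0, 0, 0, 0, 255, 0, 0, 0, 0, 255, 0, 0, 0, 0, 255, 0, 0, 0, 0, 255, 0, 0, 0, 0],
  "grip_force": 40
}}

```text
time: 17.2
tool_pos: [0.6523, 0.2242, 0.1998]
tcp_rot: [[-0.132, -0.99, -0.056], [-0.991, 0.133, 0.001], [0.006, 0.055, -0.998]]
ft_force: [-0.4, 0.6, 0.7]
width: 0.0078
```

```bash
sed -i 's/-7.2)/-7.85)/; s/.522,.2405/.5215,.2397/' bail.py; python3 bail.py -.12 8 255 -.015
```

```text
th 1.99 r 0.1473 along 0.0026 F [-0.4  0.6  0.7] tz [-0.056  0.001 -0.998] w 0.0078 t 17.2
[255, -0.01, 1.83, -0.15, 0, 255, -0.0, 1.61, -0.52, 0, 255, -0.0, 1.66, -0.32, 0, 255, -0.01, 1.69, -0.12, 0, 255, -0.01, 1.69, 0.08, 0, 255, -0.01, 1.67, 0.28, 0, 255, -0.01, 1.62, 0.48, 0, 255, -0.01, 1.55, 0.67, 0]
```

```bash
python3 bail.py -.12 8 255 -.009
```

```text
th 2.012 r 0.1422 along 0.0026 F [-0.4  0.6  0.7] tz [-0.056  0.001 -0.998] w 0.0078 t 17.2
[255, -0.0, 1.58, -0.64, 0, 255, -0.0, 1.6, -0.55, 0, 255, -0.0, 1.65, -0.36, 0, 255, -0.01, 1.68, -0.16, 0, 255, -0.01, 1.69, 0.04, 0, 255, -0.01, 1.67, 0.25, 0, 255, -0.01, 1.63, 0.44, 0, 255, -0.01, 1.57, 0.64, 0]
```

{"name": "arm_command", "arguments": {
  "targets": [255, 0, 1.6, -0.6, 0, 255, 0, 1.6, -0.5, 0, 255, 0, 1.6, -0.4, 0, 255, 0, 1.7, -0.2, 0]
}}

```text
time: 17.53
tool_pos: [0.5961, 0.232, 0.2232]
tcp_rot: [[-0.135, -0.99, -0.041], [-0.991, 0.135, 0.002], [0.004, 0.041, -0.999]]
ft_force: [4.7, -0.9, 3.3]
width: 0.0083
```

```bash
python3 bail.py -.12 8 255 -.009
```

```text
th 1.581 r 0.1446 along 0.0026 F [ 4.7 -0.9  3.3] tz [-0.041  0.002 -0.999] w 0.0083 t 17.5333
[255, -0.0, 1.73, 0.3, 0, 255, -0.0, 1.69, 0.14, 0, 255, -0.0, 1.66, 0.34, 0, 255, -0.01, 1.6, 0.54, 0, 255, -0.01, 1.53, 0.72, 0, 255, -0.01, 1.43, 0.9, 0, 255, -0.01, 1.31, 1.07, 0, 255, -0.01, 1.18, 1.22, 0]
```

{"name": "arm_command", "arguments": {
  "targets": [255, 0, 1.7, 0.3, 0, 255, 0, 1.7, 0.2, 0, 255, 0, 1.7, 0.3, 0, 255, 0, 1.6, 0.5, 0, 255, 0, 1.5, 0.7, 0]
}}

```text
time: 17.95
tool_pos: [0.5161, 0.2432, 0.2129]
tcp_rot: [[-0.134, -0.991, -0.025], [-0.991, 0.134, 0.005], [-0.002, 0.026, -1.0]]
ft_force: [2.2, -0.7, -0.2]
width: 0.0081
```

```bash
python3 bail.py -.12 9 255 -.009
```

```text
th 1.014 r 0.1462 along 0.0027 F [ 2.2 -0.7 -0.2] tz [-0.025  0.005 -1.   ] w 0.0081 t 17.95
[255, -0.0, 1.24, 1.3, 0, 255, -0.0, 1.36, 1.0, 0, 255, -0.0, 1.23, 1.16, 0, 255, -0.0, 1.08, 1.3, 0, 255, 0.0, 0.92, 1.42, 0, 255, 0.0, 0.74, 1.52, 0, 255, 0.0, 0.56, 1.6, 0, 255, 0.0, 0.36, 1.65, 0, 255, 0.0, 0.16, 1.68, 0]
```

{"name": "arm_command", "arguments": {
  "targets": [255, 0, 1.3, 1.2, 0, 255, 0, 1.3, 1.0, 0, 255, 0, 1.2, 1.2, 0, 255, 0, 1.1, 1.3, 0, 255, 0, 0.9, 1.4, 0]
}}

```text
time: 18.37
tool_pos: [0.4556, 0.2516, 0.1588]
tcp_rot: [[-0.132, -0.991, -0.015], [-0.991, 0.131, 0.01], [-0.008, 0.016, -1.0]]
ft_force: [6.5, -1.3, -0.9]
width: 0.0078
```

```bash
python3 bail.py -.1 5 255 -.009
```

```text
th 0.446 r 0.1451 along 0.0028 F [ 6.5 -1.3 -0.9] tz [-0.015  0.01  -1.   ] w 0.0078 t 18.3667
[255, 0.01, 0.34, 1.45, 0, 255, 0.01, 0.56, 1.29, 0, 255, 0.01, 0.43, 1.34, 0, 255, 0.01, 0.29, 1.38, 0, 255, 0.01, 0.15, 1.4, 0]
```

{"name": "arm_command", "arguments": {
  "targets": [255, 0, 0.4, 1.4, 0, 255, 0, 0.4, 1.4, 0, 255, 0, 0.3, 1.4, 0, 255, 0, 0.2, 1.3, 0]
}}

```text
time: 18.7
tool_pos: [0.4368, 0.2544, 0.1038]
tcp_rot: [[-0.13, -0.991, -0.017], [-0.991, 0.13, 0.013], [-0.011, 0.018, -1.0]]
ft_force: [6.4, -4.2, 4.1]
width: 0.0076
```

```bash
python3 bail.py -.05 3 255 -.009
```

```text
th 0.039 r 0.1429 along 0.003 F [ 6.4 -4.2  4.1] tz [-0.017  0.013 -1.   ] w 0.0076 t 18.7
[255, 0.01, -0.1, 0.73, 0, 255, 0.01, 0.05, 0.7, 0, 255, 0.01, 0.02, 0.7, 0]
```

{"name": "arm_command", "arguments": {
  "targets": [255, 0, 0, 0.5, 0, 255, 0, 0, 0.3, 0]
}}

```text
time: 18.87
tool_pos: [0.4371, 0.2552, 0.0999]
tcp_rot: [[-0.127, -0.992, -0.014], [-0.992, 0.127, 0.014], [-0.012, 0.015, -1.0]]
ft_force: [-13.5, -5.4, 37.2]
width: 0.0078
```

```bash
python3 bail.py -.05 3 255 -.009;python3 -c "
from h import *
save('s')
crop('s','side',180,220,320,360,4,'s1')"
```

```text
th 0.012 r 0.1421 along 0.0039 F [-13.5  -5.4  37.2] tz [-0.014  0.014 -1.   ] w 0.0078 t 18.8667
[255, 0.01, -0.04, 0.72, 0, 255, 0.01, 0.04, 0.7, 0, 255, 0.01, 0.0, 0.7, 0]
```

View pics/s1.png

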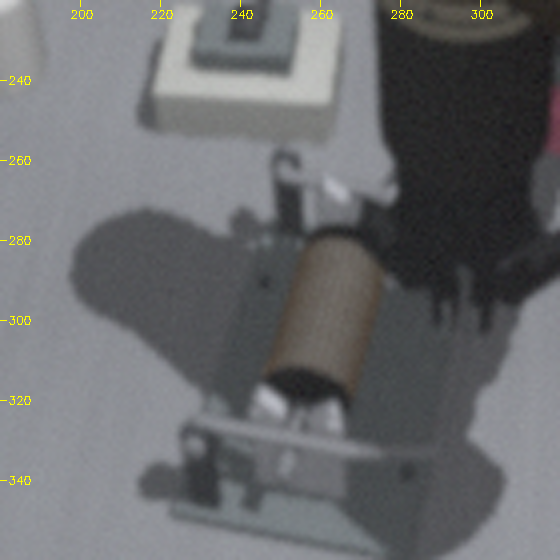

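View pics/s_wrist.png

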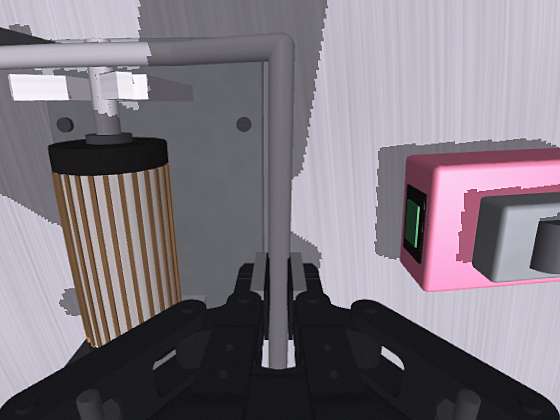

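The bail is on its stop (37 N contact) and the side wire lies over the axle at side (285,330). Opening partly and rising.

{"name": "arm_command", "arguments": {
  "targets": [255, 0, 0, 0, 0, 140, 0, 0, 0, 0, 140, 0, 0, 0, 0, 140, 0, 0, 0, 0, 140, 0, 0, 0, 0, 140, 0, 0, -1.0, 0, 140, 0, 0, -2.5, 0, 140, 0, 0, -3.5, 0, 140, 0, 0, -3.5, 0, 140, 0, 0, -3.0, 0]
}}

```text
time: 19.85
tool_pos: [0.4346, 0.2493, 0.2354]
tcp_rot: [[-0.128, -0.991, -0.025], [-0.992, 0.128, 0.003], [0.001, 0.025, -1.0]]
ft_force: [-0.1, 1.4, 0.2]
width: 0.0384
```

```bash
python3 plan.py 0.51 -0.007 0.24 -90 3.5 7 255;python3 -c "
from h import *
save('t')
crop('t','side',180,220,320,360,4,'t1')"
```

```text
now [0.4346 0.2493 0.2354] -97.38 n 8 J [ 51.4   4.6 -19.   -1.3 -67.2 -58.2] F [-0.1  1.4  0.2] w 0.0384 t 19.85 z [-0.0253  0.0027 -0.9997]
[255, 3.06, -1.34, -0.09, -0.9, 255, 3.08, -1.29, -0.09, -0.9, 255, 3.1, -1.25, -0.09, -0.9, 255, 3.12, -1.19, -0.09, -0.9, 255, 3.14, -1.14, -0.09, -0.9, 255, 3.15, -1.09, -0.09, -0.9, 255, 3.17, -1.04, -0.09, -0.9, 255, 3.19, -0.99, -0.09, -0.9]
```

View pics/t1.png

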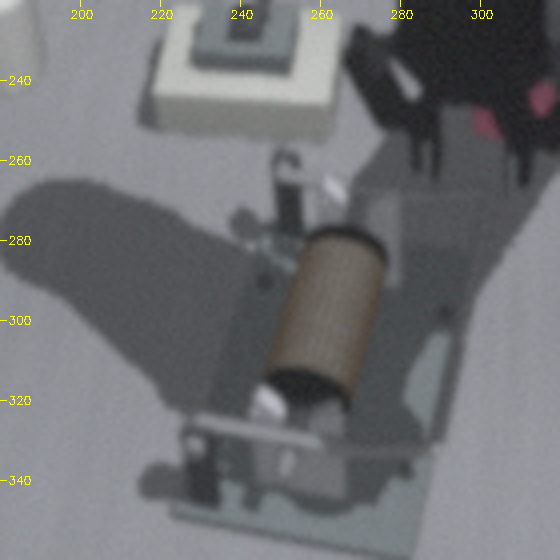

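View pics/t_wrist.png

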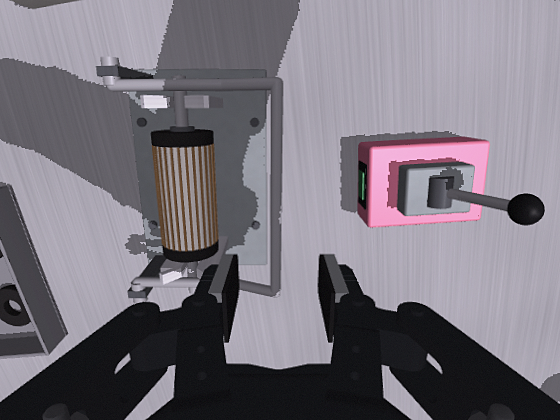

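The bail is down and clear of the gripper: its side-view end is at (289,332), the same as at the start. Closing the gripper and moving behind the white box's lever, after checking how close the pink box is.

```bash
python3 - <<'E'
from h import *
T=load("t","top");B=load("b","top");S=load("b","side")
print("pink ball",tri((B,(277.5,302)),(S,(340,217))),"pink top",[onz(B,q,.05).round(3) for q in [(271,250),(306,262),(296,317),(259,309)]])
crop('t','top',240,140,330,330,3,'t2')
E
python3 plan.py 0.528 -0.008 0.235 -91 3.5 7 255
```

```text
pink ball (array([0.32848286, 0.00286933, 0.13999162]), [np.float64(1.6879703431040198e-05), np.float64(1.687970343100613e-05)]) pink top [array([0.448, 0.017, 0.05 ]), array([ 0.419, -0.063,  0.05 ]), array([ 0.297, -0.036,  0.05 ]), array([0.316, 0.046, 0.05 ])]
now [0.4358 0.2507 0.2362] -97.37 n 8 J [ 51.4   4.5 -19.   -1.3 -66.9 -58.2] F [-0.7 -0.1 -0.5] w 0.0384 t 20.0 z [-0.0216  0.0072 -0.9997]
[255, 3.06, -1.56, -0.03, -0.8, 255, 3.08, -1.52, -0.03, -0.8, 255, 3.1, -1.47, -0.03, -0.8, 255, 3.12, -1.43, -0.03, -0.8, 255, 3.14, -1.39, -0.03, -0.8, 255, 3.16, -1.34, -0.03, -0.8, 255, 3.18, -1.3, -0.03, -0.8, 255, 3.2, -1.25, -0.03, -0.8]
```

View pics/t2.png

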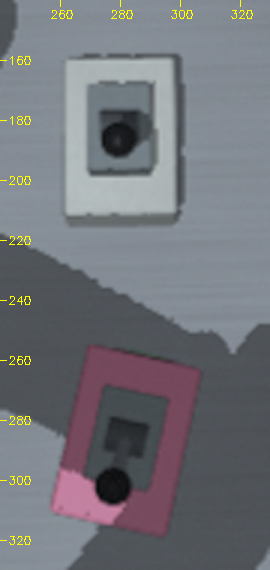

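{"name": "arm_command", "arguments": {
  "targets": [255, 2.0, -1.0, 0, -0.8, 255, 3.1, -1.5, 0, -0.8, 255, 3.1, -1.5, 0, -0.8, 255, 3.1, -1.4, 0, -0.8, 255, 3.1, -1.4, 0, -0.8, 255, 3.2, -1.3, 0, -0.8, 255, 3.2, -1.3, 0, -0.8, 255, 3.0, -0.6, 0, -0.8, 255, 0, 0, 0, 0]
}}

```text
time: 20.75
tool_pos: [0.5162, -0.0044, 0.2272]
tcp_rot: [[-0.005, -0.999, -0.032], [-1.0, 0.005, 0.005], [-0.005, 0.032, -0.999]]
ft_force: [-0.6, 0.8, 0.2]
width: 0.0002
```

```bash
python3 plan.py 0.528 -0.008 0.123 -91 2.5 7 255
```

```text
now [ 0.5162 -0.0044  0.2272] -90.29 n 5 J [ 20.6   6.9 -17.7  -1.  -67.  -20.5] F [-0.6  0.8  0.2] w 0.0002 t 20.75 z [-0.0316  0.0049 -0.9995]
[255, 0.08, -0.3, 2.08, 0.1, 255, 0.08, -0.3, 2.08, 0.1, 255, 0.08, -0.3, 2.08, 0.1, 255, 0.08, -0.3, 2.08, 0.1, 255, 0.08, -0.3, 2.08, 0.1]
```

{"name": "arm_command", "arguments": {
  "targets": [255, 0, -0.1, 1.5, 0, 255, 0.1, -0.1, 2.5, 0, 255, 0.1, -0.1, 2.5, 0, 255, 0, -0.1, 2.3, 0, 255, 0, 0, 0.8, 0, 255, 0, 0, 0, 0]
}}

```text
time: 21.25
tool_pos: [0.5148, -0.0101, 0.1249]
tcp_rot: [[-0.013, -0.999, -0.037], [-1.0, 0.013, 0.004], [-0.003, 0.037, -0.999]]
ft_force: [-0.5, -0.0, 0.9]
width: 0.0001
```

```bash
python3 plan.py 0.63 -0.008 0.125 -91 1.5 7 255;python3 -c "
from h import *
save('u')
crop('u','side',200,180,300,270,6,'u1')"
```

```text
now [ 0.5148 -0.0101  0.1249] -90.74 n 8 J [ 20.   12.5 -25.5  -1.1 -53.9 -20.1] F [-0.5 -0.   0.9] w 0.0001 t 21.25 z [-0.0371  0.0037 -0.9993]
[255, -0.04, -1.44, -0.06, 0.0, 255, -0.05, -1.44, -0.06, 0.0, 255, -0.05, -1.44, -0.06, 0.0, 255, -0.05, -1.44, -0.06, 0.0, 255, -0.05, -1.44, -0.06, 0.0, 255, -0.05, -1.44, -0.06, 0.0, 255, -0.05, -1.44, -0.06, 0.0, 255, -0.05, -1.44, -0.06, 0.0]
```

View pics/u1.png

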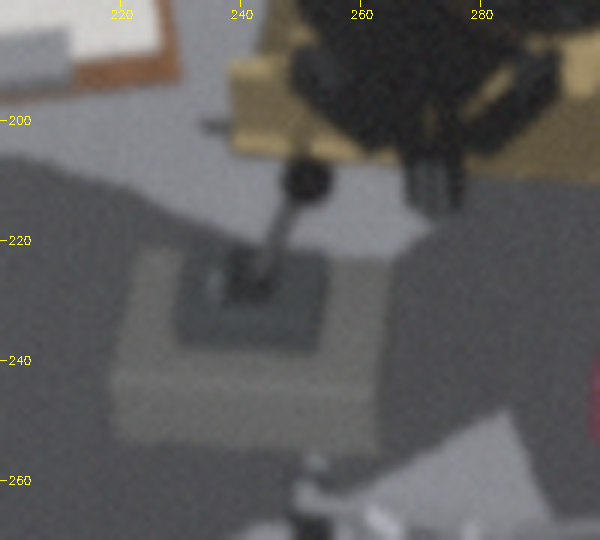

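View pics/u_wrist.png

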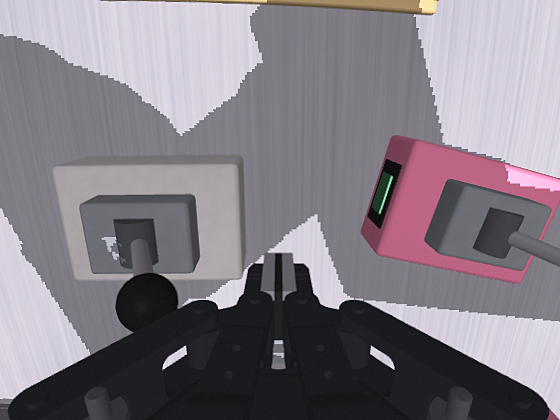

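{"name": "arm_command", "arguments": {
  "targets": [255, -0.1, -1.4, 0, 0, 255, -0.1, -1.4, 0, 0, 255, 0, -1.4, 0, 0, 255, 0, -1.4, 0, 0, 255, 0, -1.4, 0, 0, 255, 0, -1.0, 0, 0]
}}

```text
time: 21.9
tool_pos: [0.6018, -0.0066, 0.1361]
tcp_rot: [[-0.009, -1.0, -0.021], [-1.0, 0.009, 0.008], [-0.007, 0.021, -1.0]]
ft_force: [-1.0, -0.5, -0.1]
width: 0.0001
```

```bash
python3 plan.py 0.63 -0.008 0.125 -91 1.5 7 255;python3 -c "
from h import *
save('v')
crop('v','side',200,180,300,270,6,'v1')"
```

```text
now [ 0.6018 -0.0066  0.1361] -90.51 n 3 J [ 17.4  18.8 -14.7  -0.9 -57.4 -17.5] F [-1.  -0.5 -0.1] w 0.0001 t 21.9 z [-0.0207  0.0076 -0.9998]
[255, 0.04, -0.95, 0.35, 0.2, 255, 0.04, -0.95, 0.35, 0.2, 255, 0.04, -0.95, 0.35, 0.2]
```

View pics/v1.png

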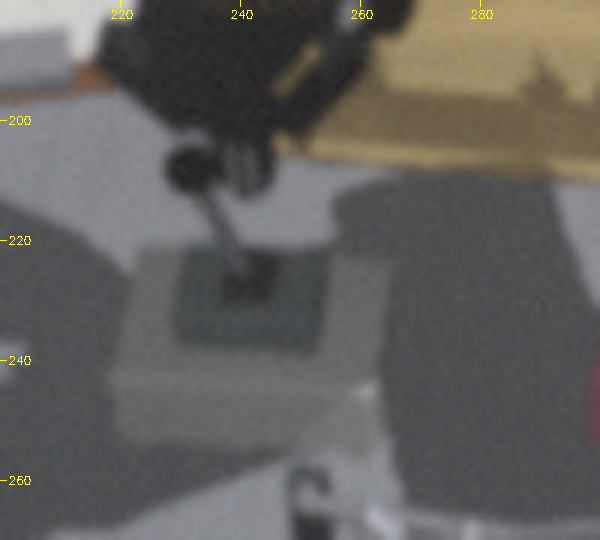

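The lever is most of the way over, with the ball at side (232,208). Lowering a little and pushing to the stop.

{"name": "arm_command", "arguments": {
  "targets": [255, 0, -0.6, 0.5, 0, 255, 0, -0.6, 0.5, 0]
}}

```text
time: 22.22
tool_pos: [0.6131, -0.0063, 0.1276]
tcp_rot: [[-0.009, -1.0, -0.018], [-1.0, 0.009, 0.009], [-0.009, 0.018, -1.0]]
ft_force: [-0.9, 0.5, 0.6]
width: -0.0001
```

{"name": "arm_command", "arguments": {
  "targets": [255, 0, -0.4, 0.2, 0]
}}

```text
time: 22.3
tool_pos: [0.6171, -0.0062, 0.1252]
tcp_rot: [[-0.009, -1.0, -0.018], [-1.0, 0.009, 0.009], [-0.009, 0.018, -1.0]]
ft_force: [-0.6, 0.3, 1.2]
width: 0.0001
```

```bash
python3 plan.py 0.63 -0.008 0.125 -91 1.5 7 255;python3 -c "
from h import *
save('w')
crop('w','side',200,180,300,270,6,'w1')"
```

```text
now [ 0.6171 -0.0062  0.1252] -90.5 n 1 J [ 17.   20.6 -13.6  -0.9 -56.6 -17. ] F [-0.6  0.3  1.2] w 0.0001 t 22.3 z [-0.0179  0.0088 -0.9998]
[255, 0.17, -1.29, -0.01, 0.5]
```

View pics/w1.png

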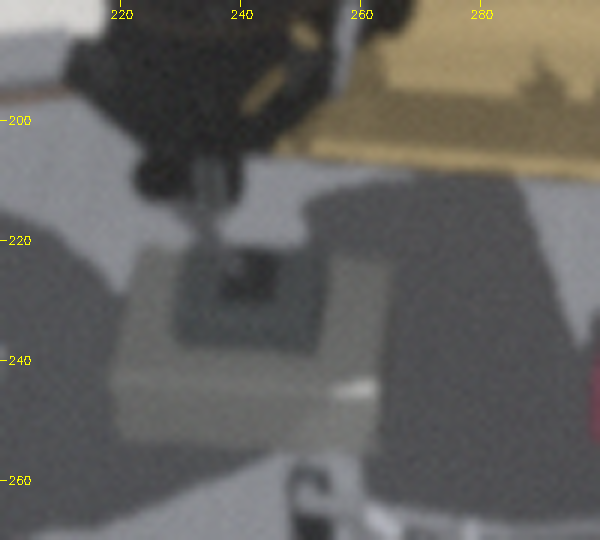

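Run:
```python
from h import *
S=load("w","side")
for th in (.7,.85,.9,1.0): print(th,proj(S,(.603+.08*np.sin(th-.5),-.0073,.072+.08*np.cos(th-.5))).round(1))
```

```text
0.7 [235.1 207. ]
0.85 [231.1 207.6]
0.9 [229.8 207.9]
1.0 [227.3 208.7]
```

{"name": "arm_command", "arguments": {
  "targets": [255, 0, -0.3, 0.1, 0, 255, 0, -0.1, 0, 0]
}}

```text
time: 22.62
tool_pos: [0.617, -0.0069, 0.1236]
tcp_rot: [[-0.009, -1.0, -0.026], [-1.0, 0.009, 0.008], [-0.007, 0.026, -1.0]]
ft_force: [-2.4, 0.8, 1.4]
width: -0.0002
```

Stop reached. Retreating.

{"name": "arm_command", "arguments": {
  "targets": [255, 0, 1.5, 0, 0, 255, 0, 2.5, 0, 0, 255, 0, 2.5, -0.5, 0, 255, 0, 1.0, -3, 0, 255, 0, 0.5, -3.5, 0, 255, 0, 0, -3.5, 0, 255, 0, 0, -2, 0, 255, 0, 0, 0, 0]
}}

```text
time: 23.28
tool_pos: [0.5353, -0.0079, 0.2538]
tcp_rot: [[-0.009, -1.0, -0.029], [-1.0, 0.009, 0.006], [-0.006, 0.029, -1.0]]
ft_force: [0.8, -0.6, 0.9]
width: -0.0002
```

```bash
python3 -c "
from rig import ctrl
from h import *
s=ctrl.sense();print(s['tool_pos'],s['ft_force'],s['time'])
save('x')
crop('x','side',160,140,330,360,3,'x1');crop('x','top',100,80,450,290,2,'x2')
S=load('x','side');T=load('x','top')"
```

```text
[ 0.53529184 -0.0079168   0.25384449] [ 0.75465747 -0.57131683  0.92974499] 23.2833
```

View pics/x1.png

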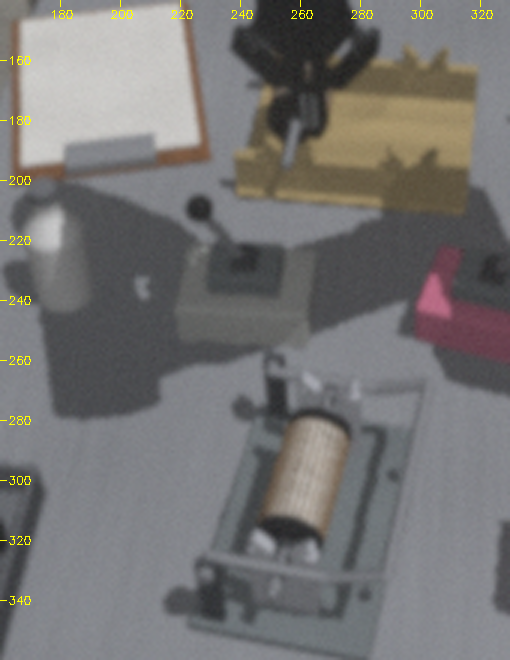

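View pics/x2.png

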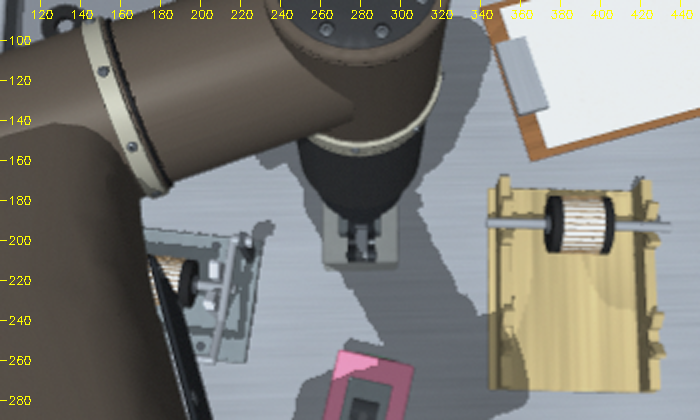

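The lever ball is at side (226,209), which is about 1.0 rad. The bail's far corner is at (301,267), as at the start. The cartridge is seated, and the short one and the bottle are in their places.

```bash
python3 -c "
from rig import ctrl
print(ctrl.finish_job())"
```

```text
the job is handed in; nothing more can be done
None
```

The job is done and handed in at about 23.5 s; the hand-in gives no verdict.

- **Bail up:** I opened the bail to about 2.0 rad and let go of it there.
- **Cartridge:** I took the long cream cartridge from the rack berth nearer the robot and lowered it into both slots. It bottomed at a TCP height of 57.4 mm, against 57.7 mm expected. I then released it.
- **Bail down:** I swung the bail back down until it met its stop.
- **Lever:** I pushed the white box's lever to its end stop and backed the gripper away.

**Last checks:**
- **Cartridge:** a wrist view after release put its centre about 5 mm from the seat point and in line with the slots. The last pictures show it still in both slots under the bail.
- **Bail:** its bar ends are at the same pixels as at the start, so it is at about 0 rad.
- **Lever:** the ball is where it should be at about 1.0 rad.
- **Left alone:** the short cartridge and the bottle look unmoved.
- **Gripper:** it ended clear of everything, with about 1 N at the wrist.

**What didn't go smoothly:**
- **Lowering:** the axle first brushed a flare about 4 mm off centre, with about 4 N of force. I re-centred it before going on.
- **Contact forces:** they peaked at 42 N when the axle bottomed and 37 N at the bail stop, both well under the 120 N wrist limit.
- **Tool drift:** the arm crept by a few millimetres and tilted up to about 4° during the moves. I corrected the position each time, but the tilt could not be corrected.

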